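# Close a drained bench bath with its one-way cover

### The job

Take the steel cover out of the blue drying rack and close the bath with it: turn it the one way round that fits the recess, slip its straight edge in under the control head until it stops, and lower the notched side around the filler corner, so that it lies flat and fully home. Do not force the cover or push the gripper or arm against the control head, and leave the other things on the bench alone.

Things in the scene. Friction and masses are not known exactly. Their poses are not given: they have to be found in the camera images.
- cover_grip (a point): Middle of the cover's handle: round black bar, 11 mm across, 62 mm long, along the cover's x, on 10 mm posts at +-25 mm, its centre 44 mm above the cover's upper face. Axes are the cover's: x to the straight far edge that goes under the control head, z out of the upper face. At the start x points down the rack's slope into its slot.
- cover_mid (a point): Centre of the cover's steel plate, half-way through its thickness, 48 mm below cover_grip along z and 8 mm beyond it along x; same axes. Plate 100 mm (x) by 130 mm (y), 8 mm thick, one corner cut away: a notch 32 by 35 mm at x -50 to -18, y 30 to 65 mm. Mass 0.3 to 0.54 kg.
- seat (a point): Nominal centre of the recess that takes the cover, on its ledge, 142 mm above the table, 8 mm below the deck: the seated cover is flush, axes as these, cover_mid 4 mm above. x horizontal, from the bath's front to the control head; z up. Recess 103 mm (x) by 133 mm (y), 1.5 mm play on each side. Its true centre lies up to 8 mm off in y (see bath), not shown by this point: find it by touch or eye.
- stop (a point): End stop: middle of the upright rear edge of the recess, the foot of the control head, 51.5 mm from the seat along x, 4 mm above the deck. The cover's straight edge goes up to it. Above it a nose 110 mm wide reaches 12 mm over the recess, its underside 20 mm above the deck. Axes as the seat.
- head: Control head, fixed on the bath's rear; origin at deck height, 55 mm beyond the seat along x, axes as the seat. From 70 to 165 mm above the deck its white box, 160 mm wide, overhangs the recess: its front face is 38 mm from the seat along x. There is little room for an upright gripper at the handle; one leaned back to the bath's front by 25 to 45 degrees clears it.
- bath: Bath, fixed: white shell 330 (x) by 220 mm (y), empty tank; origin under its centre, 55 mm beyond the seat along x, same axes; front (-x) towards the robot. Its grey deck plate, 202 mm wide, top at 150 mm, holds the recess and is clamped up to 8 mm off in y. The recess corner at x -51.5 to -19.5, y 31.5 to 66.5 mm from its centre is filled to deck height, with a red cap 10 mm high.
- rack: Drying rack, fixed: white drip tray 200 by 210 mm with a blue rest sloping 45 degrees from level, rising to +x; its front faces the robot roughly. Origin under its centre. The cover leans on the rest, straight edge down behind two lips (slot 35 mm deep along the slope, 18 mm wide), between cheeks 169 mm apart; draw it up the slope to free it. Its top edge is 97 mm above the table.
- media_bottle: Glass bottle with blue cap, 80 mm across, 165 mm high; origin under its centre.
- beaker: Glass beaker 70 mm across, 85 mm high; origin under its centre.
- jar: Small amber jar 52 mm across, 60 mm high; origin under its centre.
- t_key: Steel T-key lying on the table, shank 130 mm along its x, cross bar 70 mm; 12 mm high; origin on the table, middle of the shank.
- dish: White ceramic dish 90 mm across, 18 mm high; origin under its centre.
- wrench: Open-end wrench 150 mm long lying along its x.
- clamp_boss: Red clamp boss, 45 x 30 x 30 mm with a short steel screw; origin under its centre.

How it is judged (in metres and radians):
On the way:
1. the cover is lifted clear of the rack (height (world z) of cover_mid above 0.12 m and contact force between cover and rack below 0.01 N), for 0.2 s.
At the end, for the whole second after the job is handed in: The cover is released and at rest in the recess: plate centre within 4 mm of the nominal seat lengthwise and 11 mm across (deck shift and play), 1.5 to 6 mm above the ledge (4 when home), level within 1.7 degrees, square to the recess within 3.4 degrees (x of cover_mid in the frame of seat between -0.004 and 0.004 m and y of cover_mid in the frame of seat between -0.011 and 0.011 m and z of cover_mid in the frame of seat between 0.0015 and 0.006 m and angle between the x axis of cover_mid and the x axis of seat, either way round below 0.06 rad and angle between cover_mid's own z axis and vertical below 0.03 rad and linear speed of cover below 0.02 m/s); the robot touches nothing.
It fails at once if a bystander is moved by more than 30 mm (distance of any of media_bottle, beaker, jar, t_key, dish, wrench, clamp_boss from where it was at the start of the episode above 0.03 m).
It fails at once if the cover is forced: more than 60 N between it and the bath (contact force between cover and bath above 60 N).
It fails at once if the robot pushes against the control head with more than 15 N (contact force between any of the arm, the fingers and head above 15 N).
It also fails if it takes over 61 s, if anything falls off the work surface, if the arm or the gripper's body presses on something with over 40 N, if the wrist force passes 120 N, or if a joint passes its speed limit or range.

### The arm

A 6-joint arm with a two-finger parallel gripper is mounted at the origin on the work surface. World frame = base frame: x ahead of the robot, y to its left, z up, the work surface at z = 0. Lengths are in mm, angles in rad, forces in N, time in s.
With the tool pointing down it reaches from about 350 to 875 mm from the base axis. Payload 4.2 kg.
Tool frame: the origin (TCP) lies at the very end of the fingers, on their centre line; the grasp point (between the pads) lies 19 mm behind it; z points along the fingers, y is the line along which they close (so a half turn about z gives the same grasp; the last joint's range is limited). The gripper opens to 85 mm and grips with 20 to 120 N. Pads are 22 mm wide; open, the fingers measure 114 mm over their backs; the gripper's body (76 mm by 85 mm) begins 54 mm behind the grasp point. The pads swing forward as they close: fully open they stand 13 mm farther back than shut.
Start: joints at [1.467, 0.385, 0.008, 0, -1.194, -0.259], TCP at [221.775, 584.307, 231.312] pointing down, gripper open.
Joint ranges: [-3.14, 3.14], [-1.21, 2.06], [-1.07, 1.41], [-3.16, 2.05], [-2.99, -0.16], [-3.1, 3.1]. Speed limits (rad/s): [2.79, 2.79, 3.14, 3.14, 3.14, 3.14].

### API

Orientations are given as a unit quaternion [x, y, z, w].
In Python, from bench import arm gives the robot as it stands.
- The arm moves only by the tool servo_tool, never from a script. Its argument "rows" is a list that holds one entry, the list of rows, each a list of 7 numbers: the finger opening in mm, from 0 to 85.4, then the shift along the tool's x, y, z in mm, then the turn, a rotation vector about the tool's x, y, z in rad. A call has 1 to 10 rows; each row is the pose to reach, as a shift and turn from the pose commanded when the call began, along the tool's axes at that moment; what a row does not reach only later rows make up. A row lasts 1/8 s, in which the tool goes at most 62.5 mm and 10.7 degrees, less where a joint would pass 70% of its speed; a pose out of reach is approached as far as the arm can. A call with a gripper value outside its range is refused whole. The fingers move at their own pace and stop on an object; the grip force is fixed at half the most. Time passes only in rows, so rows that repeat a pose let the fingers close. It gives the time, the measured TCP pose, the force, the opening and the grip force at its end, in the units of the state.
- arm.read_state(): the state, without advancing time (a new reading comes with each control period).
- arm.get_image(name): name is "side" or "top"; returns the picture (420x560x3 uint8, red, green, blue); there is no depth.
- arm.camera_params(name): a dict with "intrinsics" (3x3 intrinsics, pixels), "D" ([k1, k2, p1, p2, k3] as OpenCV has them; the pictures are not rectified), "R" (3x3) and "t" (3): a world point X has camera coordinates R X + t. Camera axes: x right, y down, z forward; pixel columns grow to the right and rows downward; lengths in mm; the calibration is good to about 2 mm. A picture is of the moment at which its call begins. camera_params takes no time and is no camera call.
- arm.job_done(): hands the job in; it is judged then, once.
The state is a dict: "clock": time; "joints": joint angles; "joint_vel": joint speeds; "joint_efforts": joint torques, N m; "position": TCP position; "ee_rot": TCP orientation; "contact_force": force on the tool from outside, world axes, zero at the start; "wrist_torque": the same for the moment, N m; "gripper_width": finger opening in mm; "grasp_force": force on a finger pad.
Only numpy, scipy, OpenCV 4.12 (cv2) and the standard library are available. Lean on these libraries where they do the work, as an engineer would, in place of code of your own. Each camera call takes 0.05 s, during which the arm holds its last target. There are 200 camera calls.

## Working session

There is one attempt and no reset: what is moved stays moved. The work goes in short steps, Python scripts to look and compute and a tool call to move; the robot and the scene stay as the last step left them, time stands still between calls to the robot, and variables do not carry over. Pictures are saved under pics/ and viewed, at most 10 in all, crops included, and the job is handed in when it is done.

Besides the shell and the picture viewer there is one more tool, called after "Request:" as name(argument=value, ...) on one line, values as JSON. servo_tool: Moves the arm, as the interface text tells. Its arguments: {"type":"object","properties":{"rows":{"type":"array"}},"required":["rows"]}

```bash
mkdir -p pics
python3 - <<'E'
from bench import arm
import cv2
for n in("side","top"):
    cv2.imwrite(f"pics/{n}0.png",arm.get_image(n)[:,:,::-1]); p=arm.camera_params(n); print(n,{k:__import__('numpy').round(v,3).tolist() for k,v in p.items()})
print(arm.read_state())
E
```

```text
side {'intrinsics': [[516.702, 0.0, 280.33], [0.0, 516.702, 209.336], [0.0, 0.0, 1.0]], 'D': [-0.049, 0.0, 0.0, 0.0, 0.0], 'R': [[-0.478, -0.878, 0.016], [-0.668, 0.352, -0.655], [0.57, -0.324, -0.755]], 't': [290.246, 461.399, 1160.753]}
top {'intrinsics': [[530.974, 0.0, 284.941], [0.0, 530.974, 216.141], [0.0, 0.0, 1.0]], 'D': [0.035, 0.0, 0.0, 0.0, 0.0], 'R': [[-0.021, -1.0, -0.01], [-0.991, 0.022, -0.129], [0.129, 0.007, -0.992]], 't': [45.823, 575.485, 1468.656]}
{'clock': 0.1, 'joints': array([ 1.46659382e+00,  3.85511029e-01,  6.77873496e-03, -4.54640057e-04,
       -1.19398478e+00, -2.58599663e-01]), 'joint_vel': array([ 2.70475682e-04, -4.37691067e-03,  3.01889205e-03, -3.52763956e-04,
       -9.73793149e-05,  1.31560106e-03]), 'joint_efforts': array([-4.23000629e-04, -3.93320453e+01,  1.88929367e+01,  4.19798389e+00,
       -2.58224150e-03,  6.42986379e-06]), 'position': array([221.60452802, 583.84789393, 230.31546805]), 'ee_rot': array([ 9.83576286e-01, -1.80490229e-01, -1.36596092e-04,  9.73810633e-04]), 'contact_force': array([-0.05884687, -0.39633295,  0.04482915]), 'wrist_torque': array([0.00399557, 0.04163285, 0.00543821]), 'grasp_force': 0.0, 'gripper_width': 85.25350899045584}
```

View pics/side0.png

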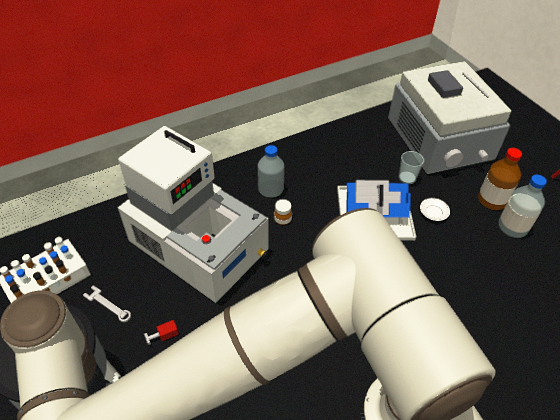

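View pics/top0.png

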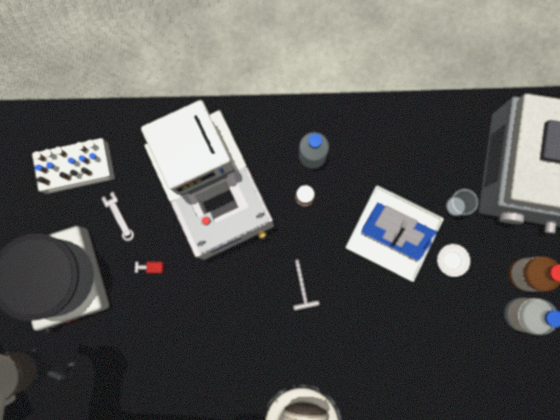

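The side view shows the bath around (200,210), its red cap at (206,239), and the rack at (378,205). In the top view the bath is around (210,180), its red cap at (206,221), and the rack at (395,232). I'll zoom in on both.

```bash
cat > h.py <<'E'
import numpy as np, cv2
from bench import arm
from scipy.spatial.transform import Rotation as Rot
P={n:{k:np.array(v,float) for k,v in arm.camera_params(n).items()} for n in("side","top")}
def proj(n,X):
    p=P[n]; X=np.atleast_2d(np.array(X,float)); return cv2.projectPoints(X,cv2.Rodrigues(p["R"])[0],p["t"],p["intrinsics"],p["D"])[0][:,0]
def onz(n,uv,z):
    p=P[n]; u=cv2.undistortPoints(np.array(uv,float).reshape(-1,1,2),p["intrinsics"],p["D"])[:,0]
    d=np.c_[u,np.ones(len(u))]@p["R"]; c=-p["R"].T@p["t"]; return c+d*((z-c[2])/d[:,2])[:,None]
E
python3 - <<'E'
import cv2,numpy as np
from h import *
s=cv2.imread("pics/side0.png");t=cv2.imread("pics/top0.png")
def c(i,x,y,w=100,h=75): return cv2.resize(i[y:y+h,x:x+w],(400,300),interpolation=cv2.INTER_CUBIC)
a=np.vstack([np.hstack([c(s,330,165),c(t,345,180)]),np.hstack([c(s,160,190,120,90),c(t,165,170,120,90)])])
cv2.imwrite("pics/z.png",a)
print(proj("top",[[221,584,231],[0,0,0]]))
E
```

```text
[[ 55.48761025 359.09366986]
 [301.59661854 425.32290907]]
```

View pics/z.png

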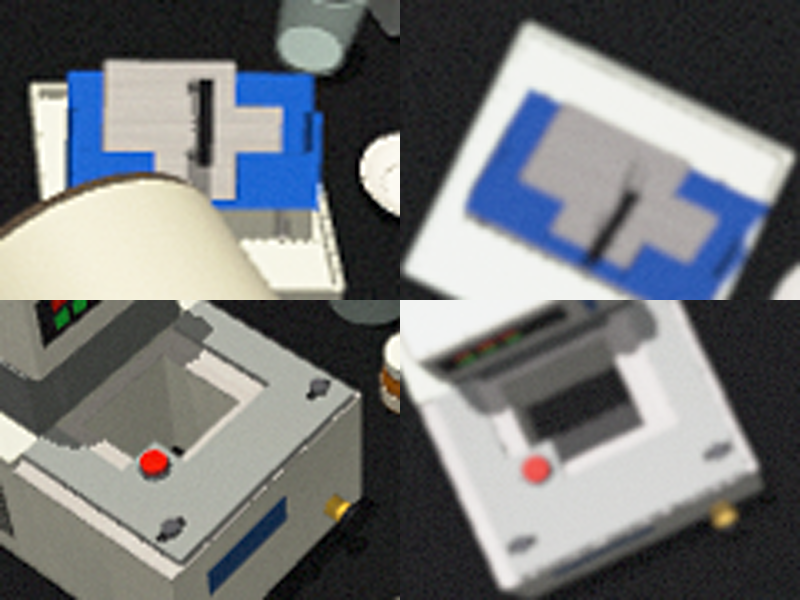

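Top-left and top-right are the rack. The notch is at the upper right, with the handle at about px (404,229)–(394,245) in the top view. The lower crops show the recess with its red filler corner. I'll look closer at the recess and the rack.

Run:
```python
from h import *
s=cv2.imread("pics/side0.png");t=cv2.imread("pics/top0.png")
def c(i,x,y,w,h,W,H):
    z=cv2.resize(i[y:y+h,x:x+w],(W,H),interpolation=cv2.INTER_CUBIC)
    for k in range(0,w,10):
        cv2.putText(z,str(x+k),(k*W//w,8),0,.3,(0,255,255)); z[:6,k*W//w]=(0,255,255)
    for k in range(0,h,10):
        cv2.putText(z,str(y+k),(0,k*H//h),0,.3,(0,255,0)); z[k*H//h,:6]=(0,255,0)
    return z
cv2.imwrite("pics/bath.png",np.hstack([c(s,182,200,57,85,400,600),c(t,182,172,88,88,400,400).repeat(1,0) if 0 else c(t,190,170,60,90,400,600)]))
cv2.imwrite("pics/rack.png",np.hstack([c(s,333,175,80,60,400,300),c(t,343,180,104,78,400,300)]))
for n,i in(("side",s),("top",t)):
    b,g,r=[i[:,:,k].astype(int) for k in range(3)]
    m=(r>150)&(g<90)&(b<90); m[:190]=0;m[250:]=0;m[:,:180]=0;m[:,230:]=0
    ys,xs=np.nonzero(m);print(n,xs.mean(),ys.mean(),len(xs)); print(onz(n,[[xs.mean(),ys.mean()]],159))
```

```text
side 205.5 238.0 42
[[555.65052612 242.07197561 159.        ]]
top 206.17391304347825 220.82608695652175 23
[[552.81241423 237.75486813 159.        ]]
```

View pics/bath.png

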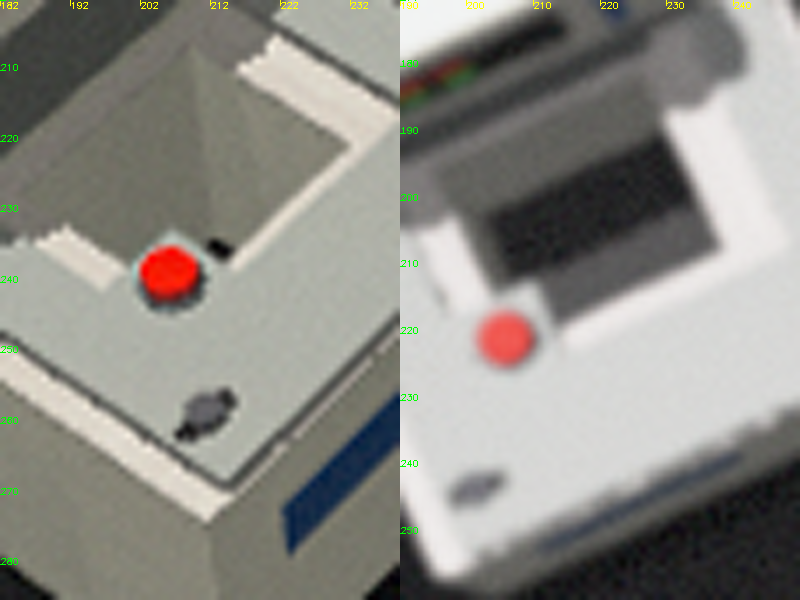

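View pics/rack.png

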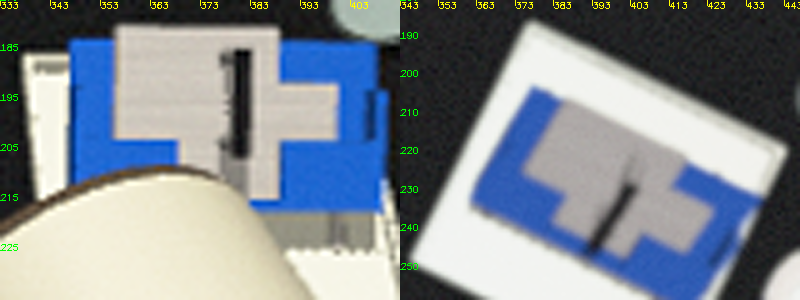

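```bash
cat > fit.py <<'E'
from h import *
from scipy.optimize import least_squares as LS
def fit(obs,tf,x0,cams=("side","top")):
    f=lambda q:np.concatenate([(proj(c,tf(q,np.array([o[0] for o in obs[c]])))-[o[1] for o in obs[c]]).ravel() for c in cams])
    r=LS(f,x0,x_scale=[10,10]+[.1]*(len(x0)-2) if len(x0)==3 else 'jac',loss='soft_l1'); return r.x,np.round(f(r.x).reshape(-1,2),1).tolist()
E
python3 - <<'E'
from fit import *
np.set_printoptions(precision=3,suppress=True)
z=150
ob={"top":[((-51.5,-66.5,z),(248.5,206)),((-51.5,31.5,z),(214.75,222.8)),((-19.5,31.5,z),(211.75,212.5)),((-19.5,66.5,z),(198.25,216.8)),((-35.5,49,160),(206.2,220.8))],
"side":[((-51.5,-66.5,z),(240.4,214.9)),((-51.5,31.5,z),(215.5,238.2)),((-19.5,66.5,z),(197.4,241)),((-35.5,49,160),(205.5,238))]}
tf=lambda q,X:X@Rot.from_euler('z',q[2]).as_matrix().T+[q[0],q[1],0]
for c in(("side","top"),("side",),("top",)): print("seat",*fit(ob,tf,[600,200,.4],c))
ob={"side":[((-50,-65,4),(356,180.4)),((-50,30,4),(389,180.4)),((-18,30,4),(389,191.6)),((-18,65,4),(400.6,191.6)),((-39,0,52),(381,185)),((23,0,52),(381,206.4))],
"top":[((-50,-65,4),(385.4,205.5)),((-50,30,4),(418.4,221.6)),((-18,30,4),(413.7,229.4)),((-18,65,4),(424.9,234.6)),((-39,0,52),(402.8,228.1)),((23,0,52),(393.7,245))]}
def Rc(a,p=np.pi/4):  # a = yaw of rack +x
    x=[-np.cos(a)*np.cos(p),-np.sin(a)*np.cos(p),-np.sin(p)];zz=[-np.cos(a)*np.sin(p),-np.sin(a)*np.sin(p),np.cos(p)]
    return np.array([x,np.cross(zz,x),zz]).T
tf=lambda q,X:X@Rc(q[3],*q[4:]).T+q[:3]
for c in(("side","top"),("side",),("top",)): 
  for x0 in ([500,-230,80,-.5],[500,-230,80,-.5,.78]):
    q,r=fit(ob,tf,x0,c); print("cover",q,r,"grip",q[:3]+Rc(q[3])@[-8,0,48])
E
```

```text
seat [608.553 209.981   0.44 ] [[0.7, -0.3], [0.9, 0.2], [-0.0, 0.2], [1.0, -0.7], [-0.1, 0.2], [0.1, -0.1], [-2.2, -0.6], [-0.7, 0.9], [-0.6, -1.1]]
seat [609.004 211.616   0.438] [[0.1, -0.2], [0.2, 0.4], [-0.7, 0.3], [0.3, -0.5]]
seat [608.064 208.551   0.443] [[0.5, 0.3], [0.7, 0.1], [-1.6, -0.5], [-0.1, 1.2], [-0.0, -0.9]]
cover [ 532.854 -285.009   59.957   -0.484] [[0.6, 0.1], [-0.1, 0.2], [-0.2, -0.1], [0.0, -0.1], [1.3, -0.3], [0.9, 0.2], [0.6, -0.2], [-0.5, -0.8], [-1.2, -0.3], [-0.7, 0.2], [0.5, 0.5], [-0.6, -0.4]] grip [ 507.814 -271.856   99.555]
cover [ 533.049 -285.114   59.925   -0.484    0.792] [[0.6, 0.1], [-0.1, 0.1], [-0.2, -0.1], [0.0, -0.1], [1.3, -0.2], [0.9, 0.3], [0.6, -0.2], [-0.5, -0.8], [-1.2, -0.3], [-0.7, 0.1], [0.5, 0.5], [-0.6, -0.4]] grip [ 508.016 -271.949   99.523]
cover [ 526.988 -277.251   69.569   -0.503] [[0.1, -0.3], [-0.2, 0.2], [-0.5, 0.0], [-0.1, 0.2], [0.7, -0.4], [0.1, 0.3]] grip [ 502.203 -263.623  109.167]
cover [ 527.623 -277.818   68.881   -0.503    0.792] [[0.1, -0.4], [-0.2, 0.1], [-0.5, -0.0], [-0.1, 0.2], [0.7, -0.3], [0.1, 0.4]] grip [ 502.84  -264.188  108.479]
cover [ 530.081 -281.146   81.049   -0.471] [[0.3, -0.1], [-0.1, -0.9], [-0.8, -0.2], [-0.1, 0.2], [0.8, 0.7], [-0.2, 0.2]] grip [ 504.883 -268.299  120.647]
cover [ 529.97  -281.076   81.141   -0.471    0.781] [[0.3, -0.1], [-0.1, -0.9], [-0.8, -0.2], [-0.1, 0.2], [0.9, 0.7], [-0.2, 0.2]] grip [ 504.768 -268.237  120.739]
```

```bash
cat > goto.py <<'E'
from fit import *
np.set_printoptions(precision=3,suppress=True)
SEAT=np.array([608.5,210,142.]); SY=.44
def tool(C,th=40):  # tool rotation from cover rotation C
    t=np.radians(th); z=np.sin(t)*C[:,0]-np.cos(t)*C[:,2]; return np.array([np.cross(C[:,1],z),C[:,1],z]).T
def Rc(a,p=np.pi/4):
    x=[-np.cos(a)*np.cos(p),-np.sin(a)*np.cos(p),-np.sin(p)];zz=[-np.cos(a)*np.sin(p),-np.sin(a)*np.sin(p),np.cos(p)]
    return np.array([x,np.cross(zz,x),zz]).T
def Rs(beta=0,yaw=SY): return Rot.from_euler('ZY',[yaw,np.radians(beta)]).as_matrix() # beta: far edge down
def deltas(*goals):
    s=arm.read_state(); R0=Rot.from_quat(s["ee_rot"]).as_matrix(); p0=s["position"]
    for R,p in goals: print(np.r_[R0.T@(np.array(p)-p0),Rot.from_matrix(R0.T@R).as_rotvec()].tolist().__repr__() if 0 else np.round(np.r_[R0.T@(np.array(p)-p0)],1),np.round(Rot.from_matrix(R0.T@R).as_rotvec(),3))
    return s
E
python3 - <<'E'
from goto import *
R=tool(Rc(-.484)); g=np.array([507,-270,102]); T=g+19*R[:,2]
print(R,T); deltas((R,[350,450,300]),(R,[430,100,280]),(R,T-100*R[:,2]))
E
```

```text
[[ 0.882 -0.465  0.077]
 [-0.464 -0.885 -0.041]
 [ 0.087  0.    -0.996]] [ 508.466 -270.771   83.072]
[167.6  79.7 -69.5] [-0.003  0.087  0.121]
[366.6 378.4 -48.9] [-0.003  0.087  0.121]
[562.9 695.9  49. ] [-0.003  0.087  0.121]
```

Request:
servo_tool(rows=[[[85,281,348,-60,0,0.04,0.06],[85,281,348,-60,0,0.04,0.06],[85,281,348,-60,0,0.04,0.06],[85,281,348,-60,0,0.04,0.06],[85,281,348,-60,0,0.04,0.06],[85,281,348,-60,0,0.04,0.06],[85,281,348,-60,0,0.04,0.06],[85,500,630,-40,-0.003,0.087,0.121],[85,500,630,-40,-0.003,0.087,0.121],[85,500,630,-40,-0.003,0.087,0.121]]])

```text
clock: 1.35
position: [411.6, -8.7, 280.4]
ee_rot: [0.97, -0.239, 0.043, 0.009]
contact_force: [1.7, 1.2, -0.2]
gripper_width: 85.2
grasp_force: 0.0
```

Run:
```python
from goto import *
R=tool(Rc(-.484)); g=np.array([507,-270,102]); T=g+19*R[:,2]
s=deltas((R,T-100*R[:,2]),(R,T)); print(s["joints"],s["position"],s["clock"],s["contact_force"])
```

```text
[189.5 187.4 114.1] [-0.003 -0.     0.001]
[189.5 187.7 214.1] [-0.003 -0.     0.001]
[ 0.43  -0.074 -0.458  0.074 -1.132  0.628] [411.575  -8.696 280.38 ] 1.35 [ 1.692  1.16  -0.161]
```

Request:
servo_tool(rows=[[[85,189.5,187.5,114,0,0,0],[85,189.5,187.5,114,0,0,0],[85,189.5,187.5,114,0,0,0],[85,189.5,187.5,114,0,0,0],[85,189.5,187.5,114,0,0,0],[85,189.5,187.5,114,0,0,0],[85,189.5,187.5,114,0,0,0]]])

```text
clock: 2.22
position: [500.1, -264.8, 182.5]
ee_rot: [0.97, -0.24, 0.042, 0.009]
contact_force: [-0.7, -0.3, -0.5]
gripper_width: 84.9
grasp_force: 0.0
```

Run:
```python
from goto import *
R=tool(Rc(-.484)); g=np.array([507,-270,102]); T=g+19*R[:,2]
s=deltas((R,T)); print(s["joints"],s["position"],s["clock"],s["contact_force"])
t,sd=arm.get_image("top")[:,:,::-1].copy(),arm.get_image("side")[:,:,::-1].copy()
cv2.imwrite("pics/a.png",np.hstack([cv2.resize(sd[130:250,320:450],(400,370)),cv2.resize(t[150:270,330:460],(400,370))]))
```

```text
[ 1.6  1.6 99.9] [-0.002  0.001 -0.   ]
[-0.188  0.284 -0.285  0.029 -0.918  1.258] [ 500.143 -264.777  182.504] 2.225 [-0.699 -0.321 -0.543]
```

View pics/a.png

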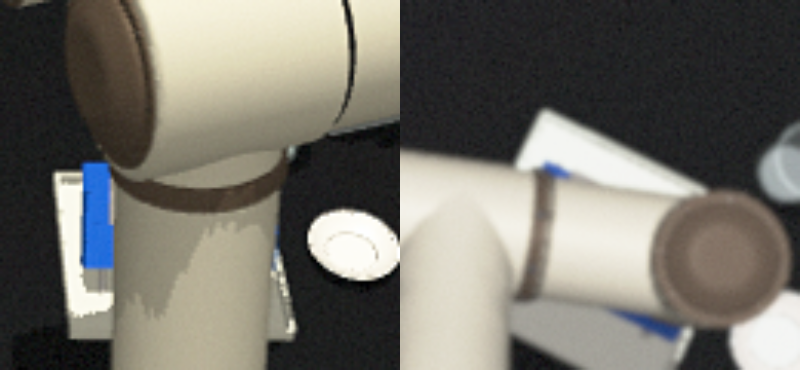

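The arm hides the rack in both views, so I'm relying on the fit and will descend while watching the force.

Request:
servo_tool(rows=[[[85,1.6,1.6,45,0,0,0],[85,1.6,1.6,75,0,0,0],[85,1.6,1.6,90,0,0,0],[85,1.6,1.6,98,0,0,0],[85,1.6,1.6,100,0,0,0],[85,1.6,1.6,100,0,0,0]]])

```text
clock: 3.08
position: [509.6, -271.1, 84.2]
ee_rot: [0.97, -0.239, 0.043, 0.009]
contact_force: [-0.0, -0.2, 0.8]
gripper_width: 85.0
grasp_force: 0.0
```

Request:
servo_tool(rows=[[[40,0,0,0,0,0,0],[40,0,0,0,0,0,0],[20,0,0,0,0,0,0],[20,0,0,0,0,0,0]]])

```text
clock: 3.58
position: [509.0, -271.0, 83.3]
ee_rot: [0.97, -0.239, 0.043, 0.009]
contact_force: [-0.5, -0.7, 0.0]
gripper_width: 19.9
grasp_force: 0.0
```

Request:
servo_tool(rows=[[[13,0,0,0,0,0,0],[11,0,0,0,0,0,0],[4,0,0,0,0,0,0],[4,0,0,0,0,0,0],[4,0,0,0,0,0,0]]])

```text
clock: 4.2
position: [508.9, -271.0, 83.4]
ee_rot: [0.97, -0.239, 0.042, 0.009]
contact_force: [-1.6, -1.4, 1.7]
gripper_width: 9.5
grasp_force: 58.4
```

Run:
```python
from goto import *
s=arm.read_state(); print(s["contact_force"],s["wrist_torque"],s["position"],s["gripper_width"])
R=Rot.from_quat(s["ee_rot"]).as_matrix(); C=Rc(-.484); print("upslope in tool",-R.T@C[:,0],"up",R.T@[0,0,1], "normal",R.T@C[:,2])
```

```text
[-1.614 -1.376  1.669] [-0.082  0.367 -0.138] [ 508.918 -271.048   83.376] 9.506495594019272
upslope in tool [ 0.766 -0.002 -0.643] up [ 0.087 -0.002 -0.996] normal [-0.643 -0.002 -0.766]
```

Request:
servo_tool(rows=[[[4,2,0,-2,0,0,0],[4,5,0,-4.5,0,0,0],[4,10,0,-9,0,0,0],[4,15,0,-13.5,0,0,0],[4,20,0,-18,0,0,0]]])

```text
clock: 4.82
position: [525.8, -279.8, 103.4]
ee_rot: [0.97, -0.239, 0.043, 0.009]
contact_force: [0.3, -0.0, -5.0]
gripper_width: 9.6
grasp_force: 58.3
```

Request:
servo_tool(rows=[[[4,7,0,-7,0,0,0],[4,15,0,-14,0,0,0],[4,23,0,-22,0,0,0],[4,30,0,-30,0,0,0],[4,34,0,-45,0,0,0],[4,36,0,-70,0,0,0],[4,38,0,-100,0,0,0],[4,38,0,-135,0,0,0],[4,40,0,-170,0,0,0],[4,40,0,-170,0,0,0]]])

```text
clock: 6.08
position: [548.8, -292.2, 280.2]
ee_rot: [0.97, -0.239, 0.047, 0.01]
contact_force: [0.6, 0.1, -5.0]
gripper_width: 9.3
grasp_force: 58.5
```

Run:
```python
from goto import *
t,sd=arm.get_image("top")[:,:,::-1].copy(),arm.get_image("side")[:,:,::-1].copy()
s=arm.read_state(); print(s["joints"],s["contact_force"],s["wrist_torque"])
cv2.imwrite("pics/b.png",np.hstack([cv2.resize(sd[60:240,320:520],(400,360)),cv2.resize(t[130:310,340:540],(400,360))]))
```

```text
[-0.219  0.306 -0.01   0.021 -1.172  1.298] [-0.697 -0.075 -6.281] [0.186 0.497 0.034]
```

View pics/b.png

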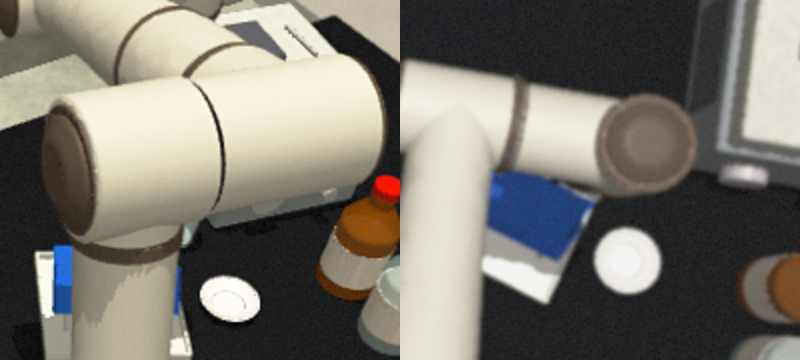

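The cover is out of the rack, which is now empty, and hangs with about 5–6 N of weight. Next I carry it to the bath front, turning as I go.

```bash
cat >> goto.py <<'E'
G=np.array([-8,0,48.])
def place(x,y,z,beta,th=40,seat=None,yaw=SY): # TCP pose for cover_mid at (x,y,z) in seat frame
    S=SEAT if seat is None else seat
    C=Rs(beta,yaw); R=tool(C,th); p=S+Rs(0)@np.array([x,y,z])+C@G+19*R[:,2]; return R,p
E
python3 - <<'E'
from goto import *
from scipy.spatial.transform import Slerp
s=arm.read_state(); R0=Rot.from_quat(s["ee_rot"]); R1,p1=place(-90,0,140,12)
sl=Slerp([0,1],Rot.concatenate([R0,Rot.from_matrix(R1)]))
print(p1,R1)
W=[s["position"],[480,-170,300],[430,-30,320],[450,70,310],p1]
deltas(*[(sl(k/4).as_matrix(),W[k]) for k in(1,2,3,4)])
E
```

```text
[537.092 176.383 313.838] [[-0.799 -0.426  0.425]
 [-0.376  0.905  0.2  ]
 [-0.469  0.    -0.883]]
[-112.6  -76.2  -34.7] [ 0.112 -0.078  0.548]
[-220.  -176.9  -63.6] [ 0.223 -0.156  1.095]
[-249.6 -274.7  -55.7] [ 0.335 -0.234  1.643]
[-221.8 -409.4  -56.8] [ 0.446 -0.312  2.19 ]
```

Request:
servo_tool(rows=[[[4,-112,-76,-35,0.112,-0.078,0.548],[4,-112,-76,-35,0.112,-0.078,0.548],[4,-112,-76,-35,0.112,-0.078,0.548],[4,-112,-76,-35,0.112,-0.078,0.548],[4,-220,-177,-64,0.223,-0.156,1.095],[4,-220,-177,-64,0.223,-0.156,1.095],[4,-220,-177,-64,0.223,-0.156,1.095],[4,-250,-275,-56,0.335,-0.234,1.643],[4,-250,-275,-56,0.335,-0.234,1.643],[4,-250,-275,-56,0.335,-0.234,1.643]]])

```text
clock: 7.42
position: [450.4, 71.4, 308.1]
ee_rot: [-0.508, 0.841, 0.027, 0.184]
contact_force: [0.3, -0.9, -5.6]
gripper_width: 9.4
grasp_force: 59.3
```

Run:
```python
from goto import *
s=deltas(place(-90,0,140,12)); print(s["joints"],s["position"],s["contact_force"])
```

```text
[-126.7  -25.2   43.5] [ 0.126 -0.093  0.624]
[ 0.455 -0.123 -0.411 -0.106 -0.921 -0.89 ] [450.356  71.415 308.11 ] [ 0.336 -0.908 -5.595]
```

Request:
servo_tool(rows=[[[4,-126,-25,43,0.126,-0.093,0.624],[4,-126,-25,43,0.126,-0.093,0.624],[4,-126,-25,43,0.126,-0.093,0.624],[4,-126,-25,43,0.126,-0.093,0.624],[4,-126,-25,43,0.126,-0.093,0.624],[4,-126,-25,43,0.126,-0.093,0.624],[4,-126,-25,43,0.126,-0.093,0.624]]])

```text
clock: 8.3
position: [536.8, 173.9, 316.9]
ee_rot: [-0.212, 0.946, 0.053, 0.238]
contact_force: [0.7, -0.1, -5.7]
gripper_width: 9.2
grasp_force: 59.2
```

Run:
```python
from goto import *
s=deltas(place(-90,0,140,12)); print(s["joints"],s["position"],s["contact_force"])
t,sd=arm.get_image("top")[:,:,::-1].copy(),arm.get_image("side")[:,:,::-1].copy()
C=Rs(12);pos=SEAT+Rs(0)@[-90,0,140]
for n,i in(("side",sd),("top",t)):
    for q in proj(n,[pos+C@v for v in[(50,65,4),(50,-65,4),(-50,-65,4),(-50,30,4),(-18,30,4),(-18,65,4)]]): cv2.circle(i,tuple(np.round(q).astype(int)),0,(0,255,0),-1)
cv2.imwrite("pics/c.png",np.hstack([cv2.resize(sd[120:300,120:300],(400,400)),cv2.resize(t[110:290,130:310],(400,400))]))
```

```text
[0.2 2.1 3.3] [-0.     0.004  0.   ]
[ 0.652 -0.003 -0.417  0.16  -0.68  -1.882] [536.761 173.862 316.861] [ 0.746 -0.146 -5.655]
```

View pics/c.png

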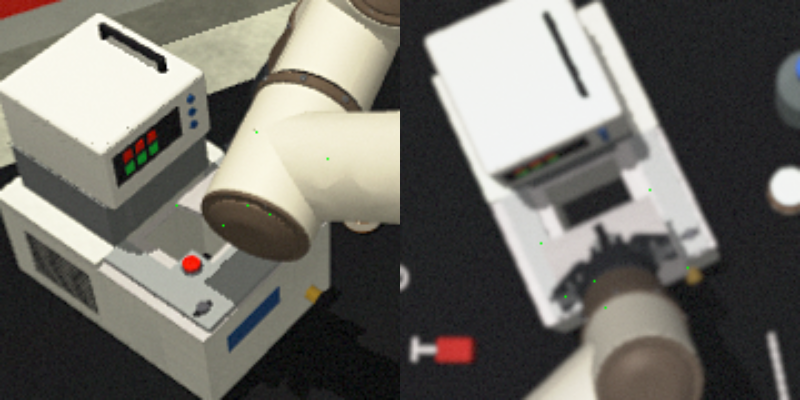

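The tilted cover is over the front deck. Its far corners in the top crop are near (541,242) and (650,190), where the model predicts them. I'll move closer and measure the lateral offset.

Run:
```python
from goto import *
deltas(place(-70,0,70,12),place(-50,0,45,12))
```

```text
[15.8  2.1 74.6] [-0.     0.004 -0.   ]
[ 10.    2.1 106.1] [-0.     0.004 -0.   ]
```

Request:
servo_tool(rows=[[[4,8,2,35,0,0,0],[4,16,2,75,0,0,0],[4,10,2,106,0,0.004,0],[4,10,2,106,0,0.004,0],[4,10,2,106,0,0.004,0]]])

```text
clock: 9.02
position: [573.4, 193.7, 219.6]
ee_rot: [-0.212, 0.947, 0.053, 0.237]
contact_force: [-0.4, 1.2, -3.9]
gripper_width: 9.5
grasp_force: 59.4
```

Run:
```python
from goto import *
s=deltas(place(-50,0,45,12)); print(s["contact_force"])
t=np.mean([arm.get_image("top")[:,:,::-1] for _ in range(6)],0).astype(np.uint8)
cv2.imwrite("pics/top_d50.png",t)
C=Rs(12);pos=SEAT+Rs(0)@[-50,0,45]
print(proj("top",[pos+C@v for v in[(50,65,4),(50,-65,4)]]),"rec",proj("top",[SEAT+Rs(0)@v for v in[(0,66.5,8),(35,66.5,8),(0,-66.5,8),(35,-66.5,8)]]))
c=t[165:240,185:265]; z=cv2.resize(c,(800,750)[:1]+(750,),interpolation=cv2.INTER_CUBIC)[:600]
z=cv2.convertScaleAbs(z,alpha=1.3,beta=-70)
for k in range(0,80,10): cv2.putText(z,str(185+k),(k*10,10),0,.4,(0,0,255))
for k in range(0,60,10): cv2.putText(z,str(165+k),(0,k*10+4),0,.4,(0,0,255))
cv2.imwrite("pics/d.png",z)
```

```text
[ 0.6 -0.2  0.6] [-0.     0.001  0.   ]
[-0.383  1.189 -3.924]
[[192.798 209.37 ]
 [238.317 187.155]] rec [[194.357 211.182]
 [188.706 199.412]
 [239.909 188.937]
 [234.158 177.292]]
```

View pics/d.png

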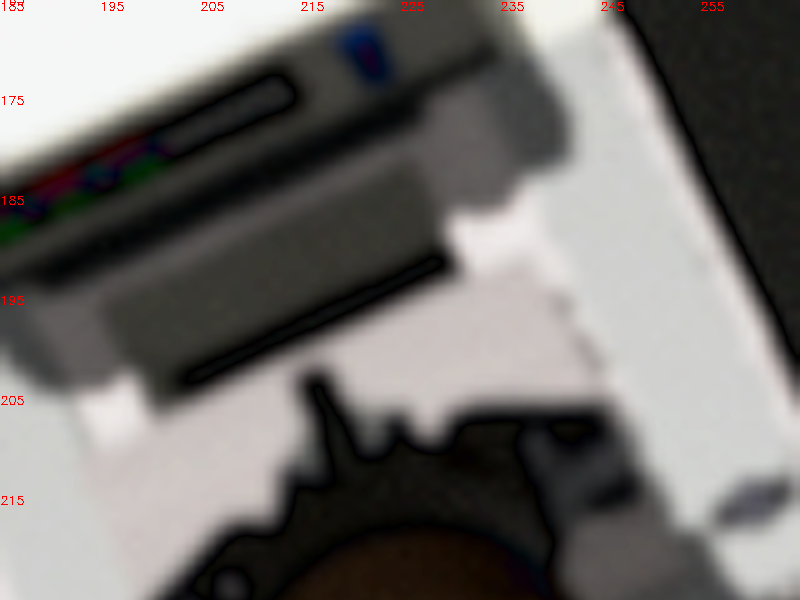

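The cover's far edge runs from about (194,209) to (240,191). That is roughly parallel to the tank edge, but maybe 2° off the model. I'll measure the edges to sub-pixel precision.

```bash
cat > edge.py <<'E'
from goto import *
from scipy.ndimage import map_coordinates as mc, gaussian_filter as gf
def edge(img,cam,A,B,w=4,n=40,ch=None):
    g=img.astype(float); g=g.mean(2) if ch is None else g[:,:,ch[0]]-g[:,:,ch[1]]
    g=gf(g,.7); P=proj(cam,np.linspace(A,B,n)); d=P[-1]-P[0]; L=np.hypot(*d); nn=np.array([-d[1],d[0]])/L
    o=np.arange(-w,w+.01,.1); pr=np.array([mc(g,[p[1]+o*nn[1],p[0]+o*nn[0]],order=3) for p in P]); gr=np.gradient(pr,.1,axis=1)
    res=[]
    for s in(1,-1):
        k=(s*gr).argmax(1); v=o[k]; x=np.linspace(0,1,n); m=np.ones(n,bool)
        for _ in range(4):
            c=np.polyfit(x[m],v[m],1); r=abs(np.polyval(c,x)-v); m=r<max(.4,1.5*np.median(r))
        res.append((np.round(np.polyval(c,[0,1]),2).tolist(),int(m.sum()),round(float(np.abs(gr).max(1).mean()) if 0 else float((s*gr).max(1)[m].mean()),1)))
    return nn.round(2),round(L,1),res
E
python3 - <<'E'
from edge import *
t0=cv2.imread("pics/top0.png"); s0=cv2.imread("pics/side0.png"); t1=cv2.imread("pics/top_d50.png")
W=lambda v:SEAT+Rs(0)@np.array(v,float)
for nm,a,b in[("rec front",(-51.5,-60,8),(-51.5,25,8)),("rec right",(-46,-66.5,8),(20,-66.5,8)),("rec left",(-15,66.5,8),(15,66.5,8)),("filler side",(-48,31.5,8),(-23,31.5,8)),("deck right",(-90,-101,8),(40,-101,8)),("shell right",(-100,-110,3),(100,-110,3)),("shell left",(-100,110,3),(20,110,3))]:
    for c,i in(("top",t0),("side",s0)): print(nm,c,*edge(i,c,W(a),W(b)))
C=Rs(12);pos=SEAT+Rs(0)@[-50,0,45]; Q=lambda v:pos+C@np.array(v,float)
for nm,a,b in[("cov far",(50,-38,4),(50,38,4)),("cov right",(5,-65,4),(46,-65,4)),("cov left",(15,65,4),(46,65,4))]:
    print(nm,*edge(t1,"top",Q(a),Q(b))); 
    print(nm,"color",*edge(t1,"top",Q(a),Q(b),ch=(2,1)))
print("recR d50",*edge(t1,"top",W((10,-66.5,8)),W((30,-66.5,8))))
E
```

```text
rec front top [-0.44 -0.9 ] 32.5 [([-0.33, 0.15], 40, 6.5), ([3.95, 4.02], 34, 43.6)]
rec front side [-0.69 -0.72] 29.8 [([0.48, 0.87], 39, 18.1), ([2.58, 3.16], 30, 39.9)]
rec right top [ 0.9  -0.44] 24.6 [([-4.72, -1.96], 28, 2.6), ([-0.41, 0.03], 34, 7.1)]
rec right side [ 0.51 -0.86] 22.4 [([-0.05, 0.23], 40, 38.0), ([-1.99, -1.68], 40, 55.8)]
rec left top [ 0.9  -0.43] 11.2 [([0.85, 0.85], 40, 14.2), ([-1.43, -1.61], 40, 6.3)]
rec left side [ 0.54 -0.84] 10.5 [([-0.24, -0.03], 40, 18.5), ([4.0, 4.0], 34, 38.4)]
filler side top [ 0.9  -0.44] 9.4 [([-2.28, -3.95], 30, 21.8), ([-0.26, 0.28], 29, 33.5)]
filler side side [ 0.53 -0.85] 8.9 [([-0.28, -2.46], 23, 34.8), ([-0.2, 0.09], 33, 49.4)]
deck right top [ 0.9  -0.45] 48.5 [([-1.21, -0.65], 29, 3.5), ([2.14, 3.0], 40, 61.0)]
deck right side [ 0.5  -0.87] 44.0 [([-0.59, -0.93], 40, 7.8), ([-0.2, 0.43], 40, 70.9)]
shell right top [ 0.9  -0.45] 74.1 [([-6.94, 4.74], 25, 3.1), ([-1.27, 0.02], 40, 62.3)]
shell right side [ 0.5  -0.87] 66.5 [([2.94, -2.01], 26, 8.6), ([-2.14, -0.86], 31, 70.2)]
shell left top [ 0.9  -0.43] 45.1 [([-2.49, -1.7], 40, 65.6), ([2.84, 3.39], 35, 7.2)]
shell left side [ 0.55 -0.83] 43.8 [([-2.47, -1.63], 40, 44.6), ([2.05, 2.77], 40, 55.9)]
cov far [-0.44 -0.9 ] 29.6 [([2.46, 3.03], 35, 17.0), ([-0.64, -0.15], 40, 49.0)]
cov far color [-0.44 -0.9 ] 29.6 [([0.94, -0.22], 40, 0.6), ([-0.37, 0.02], 30, 1.8)]
cov right [ 0.9  -0.44] 14.7 [([0.46, -2.34], 29, 9.4), ([-2.98, 1.33], 25, 6.1)]
cov right color [ 0.9  -0.44] 14.7 [([-0.42, 0.09], 40, 0.1), ([0.39, 0.88], 25, 1.8)]
cov left [ 0.91 -0.41] 11.2 [([4.49, -7.22], 25, 0.2), ([-0.89, -1.66], 34, 2.0)]
cov left color [ 0.91 -0.41] 11.2 [([-1.21, -1.32], 40, 2.3), ([1.64, 4.34], 30, 0.4)]
recR d50 [ 0.9  -0.44] 7.4 [([-3.12, 4.8], 26, 5.9), ([1.02, 0.28], 25, 5.6)]
```

```bash
sed -i 's/p=S+Rs(0)@np/p=S+Rs(0,.4225)@np/' goto.py
cat >> goto.py <<'E'
def F(): # contact force in seat axes
    s=arm.read_state(); return np.round(Rs(0,.4225).T@s["contact_force"],1),np.round(Rs(0,.4225).T@s["wrist_torque"],2)
E
python3 - <<'E'
from goto import *
s=deltas(*[place(x,-1.9,z,12) for x,z in((-50,45),(-30,45),(-14,28),(-4,26))]); print(s["joints"],F())
E
```

```text
[ 0.3 -1.4  0.9] [ 0.     0.002 -0.   ]
[-17.3  -1.7  10.3] [ 0.     0.002 -0.   ]
[-23.4  -2.   32.8] [ 0.     0.002 -0.   ]
[-31.3  -2.2  39.3] [ 0.     0.002 -0.   ]
[ 0.633  0.156 -0.519  0.222 -0.422 -1.945] (array([-0.6, -0.6, -4.6]), array([0.04, 1.58, 0.03]))
```

Request:
servo_tool(rows=[[[4,-8,-1.6,5,0,0,0],[4,-17,-1.7,10,0,0,0],[4,-20,-1.8,21,0,0.002,0],[4,-23.4,-2,32.8,0,0.002,0],[4,-23.4,-2,32.8,0,0.002,0],[4,-28,-2.1,36.5,0,0.002,0],[4,-31.3,-2.2,39.3,0,0.002,0],[4,-31.3,-2.2,39.3,0,0.002,0]]])

```text
clock: 10.32
position: [616.0, 211.5, 199.0]
ee_rot: [-0.212, 0.947, 0.053, 0.235]
contact_force: [0.3, -0.1, -5.3]
gripper_width: 9.2
grasp_force: 59.2
```

Run:
```python
from goto import *
s=deltas(*[place(x,-1.9,z,b) for x,z,b in((-4,26,12),(-2,26,12),(2,26,12),(2,22,12))]); print(s["joints"],F())
```

```text
[-0.1 -0.  -1. ] [-0.    -0.001 -0.   ]
[-1.8 -0.1 -0. ] [-0.    -0.001 -0.   ]
[-5.4 -0.1  1.9] [-0.    -0.001 -0.   ]
[-3.5 -0.1  5.4] [-0.    -0.001 -0.   ]
[ 0.611  0.257 -0.437  0.205 -0.403 -1.912] (array([ 0.3, -0.2, -5.3]), array([-0.02,  1.57,  0.  ]))
```

Request:
servo_tool(rows=[[[4,-1.8,0,0,0,0,0],[4,-2.7,0,0.5,0,0,0],[4,-3.6,0,1,0,0,0],[4,-4.5,0,1.4,0,0,0],[4,-4.5,0,1.4,0,0,0]]])

```text
clock: 10.95
position: [619.9, 213.3, 199.6]
ee_rot: [-0.212, 0.947, 0.053, 0.235]
contact_force: [0.3, 1.1, -5.0]
gripper_width: 9.1
grasp_force: 59.2
```

Run:
```python
from goto import *
s=deltas(*[place(x,-1.9,z,b) for x,z,b in((-4,26,12),(2,26,12),(2,22,12))]); print(s["joints"],F())
```

```text
[ 4.   0.  -2.4] [-0.    -0.002 -0.   ]
[-1.3 -0.1  0.4] [-0.    -0.002 -0.   ]
[ 0.6 -0.1  3.9] [-0.    -0.002 -0.   ]
[ 0.61   0.263 -0.425  0.2   -0.409 -1.906] (array([ 0.8,  0.9, -5. ]), array([-0.02,  1.51,  0.04]))
```

Request:
servo_tool(rows=[[[4,-0.9,0,0.4,0,0,0],[4,-1.8,0,0.9,0,0,0],[4,-1.8,0,0.9,0,0,0]]])

```text
clock: 11.32
position: [621.8, 214.2, 199.7]
ee_rot: [-0.212, 0.947, 0.053, 0.235]
contact_force: [-0.5, 0.6, -4.5]
gripper_width: 9.5
grasp_force: 59.2
```

Request:
servo_tool(rows=[[[4,-0.9,0,0.4,0,0,0],[4,-1.8,0,0.9,0,0,0],[4,-1.8,0,0.9,0,0,0]]])

```text
clock: 11.7
position: [623.6, 215.0, 199.7]
ee_rot: [-0.212, 0.947, 0.053, 0.235]
contact_force: [-0.3, -1.1, -4.7]
gripper_width: 9.1
grasp_force: 59.2
```

Request:
servo_tool(rows=[[[4,-0.9,0,0.4,0,0,0],[4,-1.8,0,0.9,0,0,0],[4,-1.8,0,0.9,0,0,0]]])

```text
clock: 12.08
position: [624.7, 215.3, 199.3]
ee_rot: [-0.211, 0.947, 0.052, 0.234]
contact_force: [-4.1, -1.0, -3.4]
gripper_width: 9.1
grasp_force: 59.9
```

Request:
servo_tool(rows=[[[4,-0.9,0,0.4,0,0,0],[4,-1.8,0,0.9,0,0,0],[4,-1.8,0,0.9,0,0,0]]])

```text
clock: 12.45
position: [625.4, 215.4, 198.9]
ee_rot: [-0.211, 0.948, 0.052, 0.233]
contact_force: [-9.2, -2.0, -0.0]
gripper_width: 9.3
grasp_force: 60.6
```

Contact with the stop at about 9 N. I'll back off slightly and lower the far edge into the recess.

Run:
```python
from goto import *
s=deltas(*[place(x,-1.9,z,b) for x,z,b in((4.1,26,12),(4.1,23,12),(4.1,20,12),(4.1,17,12))]); print(s["joints"],F())
R=Rot.from_quat(s["ee_rot"]).as_matrix(); print(Rs(0,.4225).T@(s["position"]-place(0,0,0,12)[1]),R.T@[0,0,1])
```

```text
[ 1.7  0.3 -2. ] [-0.001 -0.007 -0.001]
[3.1 0.3 0.7] [-0.001 -0.007 -0.001]
[4.5 0.3 3.3] [-0.001 -0.007 -0.001]
[5.9 0.3 6. ] [-0.001 -0.007 -0.001]
[ 0.608  0.275 -0.406  0.193 -0.421 -1.897] (array([-9.2,  2. , -0. ]), array([0.33, 3.35, 0.11]))
[ 6.567 -2.197 25.027] [-0.464 -0.    -0.886]
```

Request:
servo_tool(rows=[[[4,2.8,0.3,-2.5,0,-0.007,0],[4,2.8,0.3,-2.5,0,-0.007,0],[4,4.2,0.3,0.2,0,-0.007,0],[4,4.2,0.3,0.2,0,-0.007,0]]])

```text
clock: 12.95
position: [623.9, 215.5, 197.4]
ee_rot: [-0.212, 0.946, 0.053, 0.238]
contact_force: [-2.3, -1.2, -3.9]
gripper_width: 9.1
grasp_force: 59.6
```

```bash
cat >> goto.py <<'E'
def where(b=12):
    s=arm.read_state(); R=Rot.from_quat(s["ee_rot"]).as_matrix(); C=R@tool(np.eye(3)).T
    m=s["position"]-19*R[:,2]-C@G; print("mid",Rs(0,.4225).T@(m-SEAT),"beta",np.degrees(np.arcsin(-C[2,0])),"yaw",np.arctan2(C[1,0],C[0,0]),"roll",np.degrees(C[2,1]),"F",*F(),"j5",s["joints"][4])
E
python3 - <<'E'
from goto import *
where(); deltas(*[place(4.1,-1.9,z,12) for z in(23,20,17)])
E
```

```text
mid [ 5.35  -1.492 23.491] beta 11.712149119428611 yaw 0.43977827993130947 roll 0.0013691385757796358 F [-2.6 -0.2 -3.9] [-0.05  1.95 -0.08] j5 -0.39364824757404226
[ 1.2 -0.4 -0. ] [-0.     0.005 -0.   ]
[ 2.6 -0.4  2.6] [-0.     0.005 -0.   ]
[ 4.1 -0.4  5.2] [-0.     0.005 -0.   ]
```

Request:
servo_tool(rows=[[[4,1.4,-0.4,-0.2,0,0.005,0],[4,2,-0.4,1.2,0,0.005,0],[4,2.6,-0.4,2.6,0,0.005,0],[4,2.6,-0.4,2.6,0,0.005,0]]])

```text
clock: 13.45
position: [622.9, 214.6, 193.9]
ee_rot: [-0.212, 0.947, 0.053, 0.236]
contact_force: [0.0, -0.6, -4.8]
gripper_width: 9.5
grasp_force: 59.3
```

Run:
```python
from goto import *
where(); deltas(*[place(4.1,-1.9,z,12) for z in(20,17)])
```

```text
mid [ 3.996 -1.881 20.047] beta 12.007856868010725 yaw 0.4397748141166426 roll 0.002328804678443965 F [-0.2 -0.5 -4.8] [-0.01  1.57 -0.03] j5 -0.392802106938635
[-0.1 -0.   0.1] [-0. -0. -0.]
[ 1.3 -0.   2.7] [-0. -0. -0.]
```

Request:
servo_tool(rows=[[[4,0.7,0,1.3,0,0,0],[4,1.3,0,2.7,0,0,0],[4,1.3,0,2.7,0,0,0]]])

```text
clock: 13.82
position: [623.4, 214.8, 191.7]
ee_rot: [-0.212, 0.947, 0.053, 0.237]
contact_force: [0.4, -1.4, -2.0]
gripper_width: 8.9
grasp_force: 59.5
```

Request:
servo_tool(rows=[[[4,0.5,0,0.9,0,0,0],[4,0.9,0,1.8,0,0,0],[4,0.9,0,1.8,0,0,0]]])

```text
clock: 14.2
position: [623.6, 214.7, 191.0]
ee_rot: [-0.212, 0.947, 0.053, 0.237]
contact_force: [-3.8, -2.8, 4.1]
gripper_width: 9.5
grasp_force: 60.4
```

Run:
```python
from goto import *
where()
```

```text
mid [ 4.758 -2.072 17.125] beta 11.832301671303478 yaw 0.4398522805522168 roll -0.006194483441120721 F [-4.7 -1.   4.1] [-0.22  1.54 -0.16] j5 -0.3792899225557794
```

Resting contact comes at the expected ledge height. I'll confirm it's in the recess by feeling for the side walls, lifted slightly.

Request:
servo_tool(rows=[[[4,-0.2,0,-3,0,0,0],[4,-0.2,0.7,-3,0,0,0],[4,-0.2,1.4,-3,0,0,0],[4,-0.2,1.4,-3,0,0,0]]])

```text
clock: 14.7
position: [621.5, 215.5, 191.7]
ee_rot: [-0.212, 0.947, 0.053, 0.236]
contact_force: [0.8, -1.2, -1.7]
gripper_width: 9.0
grasp_force: 59.5
```

Run:
```python
from goto import *
where()
```

```text
mid [ 3.005 -0.466 17.905] beta 11.995752637422394 yaw 0.43973099849944053 roll 0.005793114574628855 F [ 0.2 -1.4 -1.7] [-0.22  1.24 -0.15] j5 -0.3843753275553327
```

Request:
servo_tool(rows=[[[4,0,0.7,0,0,0,0],[4,0,1.4,0,0,0,0],[4,0,1.4,0,0,0,0]]])

```text
clock: 15.08
position: [620.8, 216.8, 191.8]
ee_rot: [-0.212, 0.947, 0.053, 0.236]
contact_force: [1.2, -0.7, -2.9]
gripper_width: 9.2
grasp_force: 59.4
```

Run:
```python
from goto import *
where()
```

```text
mid [ 2.961  0.97  17.987] beta 11.98983026072277 yaw 0.43982253927427123 roll 0.006048337948660096 F [ 0.8 -1.1 -2.9] [-0.24  1.06 -0.21] j5 -0.38340995751679435
```

Request:
servo_tool(rows=[[[4,0,0.7,0,0,0,0],[4,0,1.4,0,0,0,0],[4,0,1.4,0,0,0,0]]])

```text
clock: 15.45
position: [620.2, 218.1, 191.9]
ee_rot: [-0.212, 0.947, 0.053, 0.236]
contact_force: [0.7, -2.2, -2.0]
gripper_width: 9.1
grasp_force: 59.4
```

Run:
```python
from goto import *
where()
```

```text
mid [ 2.923  2.377 18.087] beta 11.985033963857761 yaw 0.439866740532186 roll 0.005005238063232544 F [-0.3 -2.3 -2. ] [-0.26  1.14 -0.27] j5 -0.3825393247936163
```

No wall was felt over 4.4 mm of travel, so the far edge is probably resting on the deck. That fits the handle sitting about 6 mm higher between the pads. I'll use the last view here.

Run:
```python
from goto import *
t,s=[np.mean([arm.get_image(n)[:,:,::-1] for _ in range(6)],0).astype(np.uint8) for n in("top","side")]
cv2.imwrite("pics/top_e.png",t);cv2.imwrite("pics/side_e.png",s)
def c(i,x,y,w,h,W,H):
    z=cv2.convertScaleAbs(cv2.resize(i[y:y+h,x:x+w],(W,H),interpolation=cv2.INTER_CUBIC),alpha=1.25,beta=-50)
    for k in range(0,w,10): cv2.putText(z,str(x+k),(k*W//w,8),0,.3,(0,0,255))
    for k in range(0,h,10): cv2.putText(z,str(y+k),(0,k*H//h+3),0,.3,(0,0,255))
    return z
cv2.imwrite("pics/e.png",np.vstack([c(t,180,180,80,30,800,300),c(s,180,200,80,40,800,400)[:300]]))
S=Rs(0,.4225);m=SEAT+S@[2.92-3.7,2.38,18+4.5];C=Rs(12)
for n in("top","side"): print(n,"cov",proj(n,[m+C@np.array(v) for v in[(50,65,4),(50,-65,4),(-18,65,4),(-50,-65,4)]]).round(1).tolist(),"rec",proj(n,[SEAT+S@np.array(v) for v in[(40,66.5,8),(-19.5,66.5,8),(40,-66.5,8),(-51.5,-66.5,8)]]).round(1).tolist())
```

```text
top cov [[185.6, 194.4], [230.2, 172.7], [195.4, 216.2], [245.7, 204.3]] rec [[188.0, 197.2], [197.2, 217.4], [233.8, 175.9], [248.3, 206.7]]
side cov [[176.7, 226.5], [210.7, 196.2], [195.6, 235.6], [238.9, 207.7]] rec [[179.8, 229.6], [197.0, 241.1], [215.0, 198.9], [241.3, 215.0]]
```

View pics/e.png

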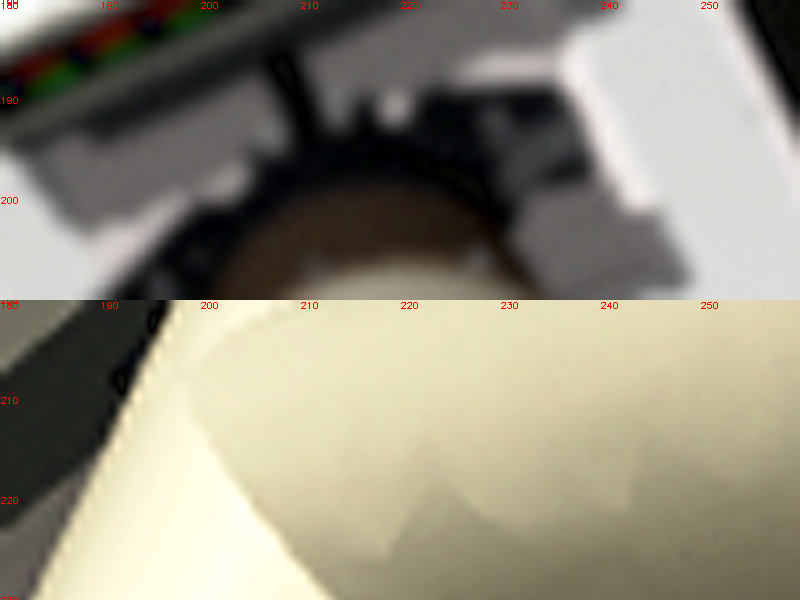

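Top crop: a bright strip sits beside the cover on the right around (238–245,190–200), and a boundary on the left near (188,204). I'll compare lateral profiles numerically with those from the empty recess.

Run:
```python
from goto import *
from scipy.ndimage import map_coordinates as mc
t0,te=[cv2.imread(f"pics/{n}.png").astype(float) for n in("top0","top_e")]
S=Rs(0,.4225)
def prof(i,xs,ys,ch):
    o=[]
    for y in ys:
        p=proj("top",[SEAT+S@np.array((x,y,8.)) for x in xs]); v=[mc(i[:,:,c],[p[:,1],p[:,0]],order=1).mean() for c in range(3)]; o.append((round(np.mean(v)),round(v[2]-v[0],1)))
    return o
for nm,xs,ys in(("R -8..10",np.arange(-8,10,2),np.arange(-50,-92,-2)),("R 10..22",np.arange(10,22,2),np.arange(-50,-92,-2)),("L 0..18",np.arange(-2,16,2),np.arange(50,92,2)),("R front -48..-35",np.arange(-48,-35,2),np.arange(-50,-92,-2))):
    print(nm)
    for y,a,b in zip(ys,prof(t0,xs,ys,0),prof(te,xs,ys,0)): print(y,a,b)
```

```text
R -8..10
-50 (232, np.float64(4.7)) (75, np.float64(-3.2))
-52 (232, np.float64(4.9)) (79, np.float64(-2.5))
-54 (233, np.float64(4.6)) (90, np.float64(-1.0))
-56 (234, np.float64(4.4)) (116, np.float64(1.9))
-58 (234, np.float64(4.3)) (155, np.float64(5.2))
-60 (234, np.float64(4.1)) (196, np.float64(6.9))
-62 (232, np.float64(4.3)) (221, np.float64(5.7))
-64 (229, np.float64(4.8)) (227, np.float64(4.5))
-66 (223, np.float64(4.2)) (224, np.float64(3.5))
-68 (217, np.float64(2.6)) (218, np.float64(2.2))
-70 (214, np.float64(1.0)) (215, np.float64(1.2))
-72 (212, np.float64(1.0)) (214, np.float64(0.8))
-74 (211, np.float64(0.7)) (213, np.float64(0.8))
-76 (211, np.float64(1.1)) (213, np.float64(0.8))
-78 (211, np.float64(1.0)) (213, np.float64(1.1))
-80 (212, np.float64(1.3)) (213, np.float64(1.3))
-82 (211, np.float64(1.1)) (213, np.float64(1.2))
-84 (211, np.float64(1.2)) (213, np.float64(1.0))
-86 (212, np.float64(1.4)) (213, np.float64(1.0))
-88 (212, np.float64(1.2)) (213, np.float64(1.0))
-90 (211, np.float64(1.2)) (213, np.float64(1.0))
R 10..22
-50 (200, np.float64(5.4)) (147,
[... 2425 characters left out ...]

-64 (230, np.float64(4.8)) (141, np.float64(2.8))
-66 (225, np.float64(4.1)) (164, np.float64(2.0))
-68 (219, np.float64(2.6)) (189, np.float64(1.9))
-70 (216, np.float64(1.7)) (207, np.float64(1.9))
-72 (214, np.float64(1.3)) (214, np.float64(1.3))
-74 (213, np.float64(1.3)) (215, np.float64(1.0))
-76 (214, np.float64(1.4)) (215, np.float64(1.1))
-78 (213, np.float64(1.4)) (214, np.float64(1.1))
-80 (213, np.float64(0.9)) (214, np.float64(1.0))
-82 (213, np.float64(1.2)) (214, np.float64(0.8))
-84 (213, np.float64(1.8)) (214, np.float64(0.7))
-86 (212, np.float64(2.1)) (214, np.float64(1.1))
-88 (212, np.float64(1.9)) (214, np.float64(1.4))
-90 (213, np.float64(1.2)) (214, np.float64(1.5))
```

The edges say the recess lies to the right of the cover's current position, by about 3–5 mm. I'll lift slightly, go to y ≈ −3.2 and probe down.

Run:
```python
from goto import *
deltas(place(3,-1,20,12),place(3,-3.2,19.5,12),place(3,-3.2,17.5,12),place(3,-3.2,16.5,12))
```

```text
[-1.  -3.3 -1.7] [-0.  0. -0.]
[-0.7 -5.5 -1.3] [-0.  0. -0.]
[ 0.2 -5.5  0.5] [-0.  0. -0.]
[ 0.7 -5.5  1.4] [-0.  0. -0.]
```

Request:
servo_tool(rows=[[[4,-1,-2,-1.7,0,0,0],[4,-0.8,-4.5,-1.5,0,0,0],[4,-0.7,-5.5,-1.3,0,0,0],[4,0.2,-5.5,0.5,0,0,0],[4,0.7,-5.5,1.4,0,0,0],[4,0.7,-5.5,1.4,0,0,0]]])

```text
clock: 16.8
position: [622.6, 213.0, 190.3]
ee_rot: [-0.212, 0.947, 0.053, 0.236]
contact_force: [-0.2, 0.5, -4.3]
gripper_width: 8.9
grasp_force: 59.5
```

Run:
```python
from goto import *
where()
```

```text
mid [ 3.007 -3.18  16.434] beta 11.996112016252223 yaw 0.4398886361284396 roll -0.0029019492254579574 F [ 0.   0.5 -4.3] [-0.06  1.49 -0.02] j5 -0.3820414818594802
```

It's past the earlier contact height and hanging free. Lowering further.

Request:
servo_tool(rows=[[[4,0.7,0,1.3,0,0,0],[4,1.4,0,2.7,0,0,0],[4,1.4,0,2.7,0,0,0]]])

```text
clock: 17.18
position: [623.1, 213.6, 188.3]
ee_rot: [-0.212, 0.947, 0.053, 0.237]
contact_force: [-2.3, 0.6, -0.3]
gripper_width: 9.0
grasp_force: 59.8
```

Run:
```python
from goto import *
where()
```

```text
mid [ 3.843 -2.919 14.468] beta 11.853845363377582 yaw 0.44050835355019596 roll 0.009502889071895974 F [-1.9  1.5 -0.3] [0.31 1.18 0.19] j5 -0.3725566518063735
```

Request:
servo_tool(rows=[[[4,0.5,0,0.9,0,0,0],[4,0.9,0,1.8,0,0,0],[4,0.9,0,1.8,0,0,0]]])

```text
clock: 17.55
position: [623.3, 213.9, 187.7]
ee_rot: [-0.212, 0.946, 0.054, 0.238]
contact_force: [-7.0, 0.4, 5.9]
gripper_width: 9.6
grasp_force: 60.8
```

Run:
```python
from goto import *
where()
```

```text
mid [ 4.158 -2.664 13.774] beta 11.74816113186653 yaw 0.440813244987091 roll 0.02109265184848199 F [-6.2  3.2  5.9] [0.8  1.48 0.48] j5 -0.36730011018549813
```

Request:
servo_tool(rows=[[[4,-1,0,-2.2,0,0,0],[4,-1,0.7,-2.2,0,0,0],[4,-1,1.4,-2.2,0,0,0],[4,-1,1.4,-2.2,0,0,0]]])

```text
clock: 18.05
position: [622.2, 214.0, 187.6]
ee_rot: [-0.211, 0.947, 0.053, 0.236]
contact_force: [1.8, -1.2, -1.3]
gripper_width: 9.4
grasp_force: 59.3
```

Run:
```python
from goto import *
where()
```

```text
mid [ 3.081 -2.195 13.753] beta 11.991110145967127 yaw 0.4392251322972551 roll -0.006612071834390434 F [ 1.1 -1.8 -1.3] [-0.81  0.64 -0.37] j5 -0.37318488390960325
```

Request:
servo_tool(rows=[[[4,0,0.7,0,0,0,0],[4,0,1.4,0,0,0,0],[4,0,1.4,0,0,0,0]]])

```text
clock: 18.42
position: [621.3, 215.4, 187.6]
ee_rot: [-0.212, 0.947, 0.053, 0.236]
contact_force: [2.2, -2.1, 0.3]
gripper_width: 9.2
grasp_force: 59.4
```

Run:
```python
from goto import *
where()
```

```text
mid [ 2.81  -0.475 13.796] beta 12.003151333213298 yaw 0.43964624095749416 roll -0.0010938429217027595 F [ 1.2 -2.8  0.3] [-0.86  0.74 -0.4 ] j5 -0.3724505628705936
```

Request:
servo_tool(rows=[[[4,-0.4,0,-0.8,0,0,0],[4,-0.4,0.7,-0.8,0,0,0],[4,-0.4,1.4,-0.8,0,0,0],[4,-0.4,1.4,-0.8,0,0,0]]])

```text
clock: 18.92
position: [620.4, 215.6, 188.0]
ee_rot: [-0.211, 0.947, 0.052, 0.235]
contact_force: [3.6, -5.3, -1.5]
gripper_width: 9.0
grasp_force: 59.6
```

Run:
```python
from goto import *
where()
```

```text
mid [ 1.972  0.009 14.141] beta 12.12247704516593 yaw 0.4379095917502369 roll -0.025332066624801967 F [ 1.1 -6.3 -1.5] [-1.79  0.73 -1.03] j5 -0.37540441718910433
```

Request:
servo_tool(rows=[[[4,0,0.7,0,0,0,0],[4,0,1.4,0,0,0,0],[4,0,1.4,0,0,0,0]]])

```text
clock: 19.3
position: [619.9, 215.8, 188.1]
ee_rot: [-0.21, 0.948, 0.052, 0.235]
contact_force: [4.5, -8.4, -1.4]
gripper_width: 9.1
grasp_force: 60.0
```

Run:
```python
from goto import *
where()
```

```text
mid [ 1.638  0.433 14.308] beta 12.157111436305813 yaw 0.43647609301200874 roll -0.0569459075457239 F [ 0.7 -9.5 -1.4] [-2.72  0.65 -1.57] j5 -0.3755176475264798
```

Side walls felt at y ≈ +0.1 and −2.9, so the far edge is in the recess with its centre at y ≈ −1.4. I'll centre it, then lower the notched side.

Request:
servo_tool(rows=[[[4,-0.3,-2,-0.6,0,0,0],[4,-0.3,-3.8,-0.6,0,0,0],[4,-0.3,-3.8,-0.6,0,0,0]]])

```text
clock: 19.68
position: [621.2, 214.6, 188.8]
ee_rot: [-0.212, 0.947, 0.053, 0.236]
contact_force: [0.5, -1.1, -3.2]
gripper_width: 9.4
grasp_force: 59.6
```

Run:
```python
from goto import *
where(); deltas(*[place(x,-1.4,1.2+50*np.sin(np.radians(b))+4,b) for x,b in((3.5,12),(3.8,9),(3.8,6),(3.8,4),(3.8,2),(3.8,0))])
```

```text
mid [ 2.369 -1.203 14.933] beta 12.064690202960605 yaw 0.4399071947050945 roll 0.002271830399656907 F [-0.  -1.2 -3.2] [-0.39  1.43 -0.18] j5 -0.3780978523049921
[-1.3 -0.2 -0.1] [-0.    -0.001 -0.   ]
[ 0.9 -0.2  1.1] [-0.    -0.053 -0.   ]
[ 3.4 -0.2  2.2] [-0.    -0.106 -0.   ]
[ 5.1 -0.2  2.9] [-0.    -0.141 -0.   ]
[ 6.9 -0.2  3.8] [-0.    -0.176 -0.   ]
[ 8.6 -0.2  4.6] [-0.    -0.211 -0.   ]
```

Request:
servo_tool(rows=[[[4,-1.3,-0.2,-0.1,0,0,0],[4,0,-0.2,0.5,0,-0.027,0],[4,0.9,-0.2,1.1,0,-0.053,0],[4,2.1,-0.2,1.6,0,-0.08,0],[4,3.4,-0.2,2.2,0,-0.106,0],[4,3.4,-0.2,2.2,0,-0.106,0]]])

```text
clock: 20.42
position: [621.9, 211.4, 190.1]
ee_rot: [-0.209, 0.935, 0.066, 0.28]
contact_force: [-2.3, -0.4, -3.6]
gripper_width: 9.3
grasp_force: 59.7
```

Run:
```python
from goto import *
where(); deltas(*[place(x,-1.4,1.2+50*np.sin(np.radians(b))+4,b) for x,b in((3.8,6),(3.8,4),(3.8,2),(3.8,0))])
```

```text
mid [ 4.788 -4.193 15.406] beta 6.611404048054959 yaw 0.44271452559524527 roll 0.33970450354418746 F [-2.3  0.6 -3.6] [-0.22  2.44 -0.17] j5 -0.16293431215351467
[3.8 3.  3.4] [ 0.006 -0.011 -0.002]
[5.6 3.  4. ] [ 0.006 -0.046 -0.002]
[7.4 2.9 4.7] [ 0.006 -0.08  -0.002]
[9.2 2.9 5.3] [ 0.006 -0.115 -0.002]
```

Joint 5 reached its range end (−0.163), so I can't lower by tilting the tool. I'll go back to the 12° lean, then let the cover pivot in the grip about its far edge.

Request:
servo_tool(rows=[[[4,-2,0.1,-1.5,0,0.05,0],[4,-4.6,0.2,-3.5,0,0.106,0],[4,-4.6,0.2,-3.5,0,0.106,0],[4,-4.6,0.2,-3.5,0,0.106,0]]])

```text
clock: 20.92
position: [623.9, 213.3, 195.9]
ee_rot: [-0.213, 0.948, 0.055, 0.231]
contact_force: [0.1, 1.2, -5.6]
gripper_width: 9.1
grasp_force: 59.4
```

Run:
```python
from goto import *
where(); deltas(*[place(3.3,-1.4,z,12) for z in(16,14)])
t=np.mean([arm.get_image("top")[:,:,::-1] for _ in range(3)],0).astype(np.uint8); cv2.imwrite("pics/top_f.png",t)
```

```text
mid [ 4.064 -3.416 22.129] beta 12.516532802912742 yaw 0.4453941555730658 roll 0.34140385335521495 F [ 0.5  1.  -5.6] [-0.1   1.47  0.01] j5 -0.42254648011734314
[3.7 2.1 4.9] [ 0.007 -0.009  0.001]
[4.6 2.1 6.7] [ 0.007 -0.009  0.001]
```

Request:
servo_tool(rows=[[[4,1,2.1,1,0.007,-0.009,0.001],[4,2.5,2.1,3,0.007,-0.009,0.001],[4,3.7,2.1,4.9,0.007,-0.009,0.001],[4,3.7,2.1,4.9,0.007,-0.009,0.001]]])

```text
clock: 21.58
position: [622.8, 214.6, 191.3]
ee_rot: [-0.211, 0.947, 0.053, 0.237]
contact_force: [0.2, -2.7, -0.6]
gripper_width: 9.2
grasp_force: 59.8
```

Run:
```python
from goto import *
where()
# bar arc about far bottom corner, tool orientation fixed
s=arm.read_state();R=Rot.from_quat(s["ee_rot"]).as_matrix(); S=Rs(0,.4225)
f=lambda b:np.array([-58*np.cos(b)+52*np.sin(b),0,58*np.sin(b)+52*np.cos(b)])
for b in(12,10,8,6,4,2,0,-1): print(b,R.T@S@(f(np.radians(b))-f(np.radians(12))))
```

```text
mid [ 3.878 -1.789 17.485] beta 11.920344712704374 yaw 0.43944726072581286 roll 0.016885158302562365 F [-1.  -2.5 -0.6] [-0.24  1.36 -0.16] j5 -0.3823948789800979
12 [0. 0. 0.]
10 [2.685 0.036 0.427]
8 [5.353 0.071 0.948]
6 [8.002 0.105 1.562]
4 [10.628  0.138  2.268]
2 [13.227  0.17   3.065]
0 [15.797  0.201  3.952]
-1 [17.07   0.216  4.429]
```

Request:
servo_tool(rows=[[[4,-0.9,0,-1.8,0,0,0],[4,-0.9,-1.5,-1.8,0,0,0],[4,0,-1.7,0,0,0,0],[4,0.6,-1.7,1.2,0,0,0],[4,0.6,-1.7,1.2,0,0,0]]])

```text
clock: 22.2
position: [623.1, 213.4, 189.1]
ee_rot: [-0.212, 0.947, 0.053, 0.236]
contact_force: [-1.7, 0.7, -2.5]
gripper_width: 9.3
grasp_force: 59.6
```

Run:
```python
from goto import *
where()
```

```text
mid [ 3.647 -3.061 15.264] beta 12.000805669272875 yaw 0.4400581031064374 roll 0.008768589583572583 F [-1.3  1.3 -2.5] [0.19 1.28 0.17] j5 -0.3795908232673404
```

Request:
servo_tool(rows=[[[4,0,0.9,0,0,0,0],[4,0.5,0.9,0.8,0,0,0],[4,1.8,0.9,1.1,0,0,0],[4,3.2,0.9,1.4,0,0,0],[4,3.2,0.9,1.4,0,0,0]]])

```text
clock: 22.82
position: [621.4, 213.8, 187.4]
ee_rot: [-0.212, 0.947, 0.053, 0.237]
contact_force: [-0.2, 1.4, 1.6]
gripper_width: 9.3
grasp_force: 59.5
```

Run:
```python
from goto import *
where()
```

```text
mid [ 2.369 -2.03  13.496] beta 11.851774320215311 yaw 0.4406037973561833 roll 0.022902405004337583 F [0.4 1.4 1.6] [0.11 0.4  0.2 ] j5 -0.36776135650474007
```

Request:
servo_tool(rows=[[[4,1.3,0,0.4,0,0,0],[4,2.7,0,0.7,0,0,0],[4,4,0,1,0,0,0],[4,5.3,0,1.4,0,0,0],[4,5.3,0,1.4,0,0,0]]])

```text
clock: 23.45
position: [618.3, 212.5, 184.5]
ee_rot: [-0.212, 0.946, 0.054, 0.238]
contact_force: [0.6, 2.6, 6.3]
gripper_width: 9.0
grasp_force: 59.3
```

Run:
```python
from goto import *
where()
```

```text
mid [-0.987 -1.887 10.612] beta 11.730919611219246 yaw 0.44068994219536944 roll 0.0553583057959175 F [1.6 2.1 6.3] [ 0.43 -0.77  0.35] j5 -0.3520503135574178
```

Request:
servo_tool(rows=[[[4,1.3,0,0.4,0,0,0],[4,2.6,0,0.8,0,0,0],[4,3.9,0,1.2,0,0,0],[4,3.9,0,1.2,0,0,0]]])

```text
clock: 23.95
position: [615.5, 211.1, 181.8]
ee_rot: [-0.212, 0.946, 0.054, 0.238]
contact_force: [-1.4, 2.2, 8.6]
gripper_width: 9.1
grasp_force: 58.9
```

Run:
```python
from goto import *
where()
```

```text
mid [-4.116 -2.012  7.903] beta 11.744800247950778 yaw 0.4404145370987736 roll 0.05536202675002082 F [-0.4  2.6  8.6] [ 0.5  -0.41  0.29] j5 -0.3412028482317288
```

Request:
servo_tool(rows=[[[4,1.3,0,0.5,0,0,0],[4,2.6,0,1,0,0,0],[4,3.9,0,1.4,0,0,0],[4,3.9,0,1.4,0,0,0]]])

```text
clock: 24.45
position: [615.3, 211.1, 181.7]
ee_rot: [-0.212, 0.945, 0.055, 0.241]
contact_force: [1.0, -0.3, 10.8]
gripper_width: 9.2
grasp_force: 59.2
```

Run:
```python
from goto import *
where()
```

```text
mid [-4.022 -2.001  7.739] beta 11.33124659523315 yaw 0.44135365629556544 roll 0.07399264719310886 F [ 0.8 -0.7 10.8] [-0.13 -1.53 -0.05] j5 -0.32651031141119674
```

Progress has stalled, probably because the front edge is catching on the deck after drifting back. I'll ease off and nudge it toward the stop.

Request:
servo_tool(rows=[[[4,-2.5,0,-0.8,0,0,0],[4,-4,0,-0.6,0,0,0],[4,-5.2,0,0,0,0,0],[4,-5.2,0,0,0,0,0]]])

```text
clock: 24.95
position: [615.8, 211.2, 181.9]
ee_rot: [-0.212, 0.947, 0.053, 0.237]
contact_force: [-11.1, 0.2, 16.0]
gripper_width: 9.1
grasp_force: 60.2
```

Run:
```python
from goto import *
where()
```

```text
mid [-3.814 -2.091  7.988] beta 11.83973584202972 yaw 0.4399841453193952 roll 0.02973798369223448 F [-10.1   4.7  16. ] [1.21 0.89 0.71] j5 -0.34467451558207063
```

Blocked in +x (at the stop) and in −z. With the offsets taken into account the cover should be nearly flat. I'll ease the load before opening.

Request:
servo_tool(rows=[[[4,0.2,0.3,-1.2,0,0,0],[4,0.2,0.5,-1.8,0,0,0],[4,0.2,0.5,-1.8,0,0,0]]])

```text
clock: 25.32
position: [615.6, 211.2, 181.8]
ee_rot: [-0.211, 0.947, 0.053, 0.237]
contact_force: [-1.2, -0.3, 7.4]
gripper_width: 9.2
grasp_force: 58.8
```

Run:
```python
from goto import *
where()
```

```text
mid [-4.057 -1.957  7.98 ] beta 11.868870984666664 yaw 0.4397321462128589 roll 0.0289143414431397 F [-1.2  0.2  7.4] [ 0.11 -0.36  0.22] j5 -0.34520951788290005
```

Request:
servo_tool(rows=[[[12,-0.2,0,-0.8,0,0,0],[15,-0.2,0,-0.8,0,0,0],[25,-0.2,0,-0.8,0,0,0],[36,-0.2,0,-0.8,0,0,0],[40,-0.2,0,-0.8,0,0,0]]])

```text
clock: 25.95
position: [614.5, 210.7, 180.9]
ee_rot: [-0.211, 0.947, 0.053, 0.235]
contact_force: [-0.2, -0.9, 0.5]
gripper_width: 40.1
grasp_force: 0.0
```

Request:
servo_tool(rows=[[[40,0,0,-15,0,0,0],[40,0,0,-40,0,0,0],[40,0,0,-80,0,0,0],[40,0,0,-140,0,0,0],[40,0,0,-200,0,0,0],[40,0,0,-220,0,0,0],[40,0,0,-220,0,0,0]]])

```text
clock: 26.82
position: [520.9, 166.7, 378.9]
ee_rot: [-0.211, 0.946, 0.054, 0.238]
contact_force: [0.8, -0.0, -1.3]
gripper_width: 39.7
grasp_force: 0.0
```

Run:
```python
from goto import *
s=arm.read_state();R=Rot.from_quat(s["ee_rot"]).as_matrix(); deltas((R,s["position"]+[-60,-330,0]))
```

```text
[ 171.3 -273.   -92.8] [0. 0. 0.]
```

Request:
servo_tool(rows=[[[40,170,-270,-90,0,0,0],[40,170,-270,-90,0,0,0],[40,170,-270,-90,0,0,0],[40,170,-270,-90,0,0,0],[40,170,-270,-90,0,0,0],[40,170,-270,-90,0,0,0],[40,170,-270,-90,0,0,0]]])

```text
clock: 27.7
position: [461.8, -160.9, 373.4]
ee_rot: [-0.209, 0.948, 0.053, 0.234]
contact_force: [-0.6, 0.5, 0.0]
gripper_width: 40.3
grasp_force: 0.0
```

Run:
```python
from edge import *
I={n:np.mean([arm.get_image(n)[:,:,::-1] for _ in range(6)],0) for n in("top","side")}
for n in I: cv2.imwrite(f"pics/{n}_g.png",I[n])
S=Rs(0,.4225); W=lambda v:SEAT+S@np.array(v,float)
for n in I:
    for nm,a,b in(("rec right",(-46,-66.5,8),(20,-66.5,8)),("rec front",(-51.5,-60,8),(-51.5,25,8)),("notch y",(-47,31,8),(-22,31,8)),("notch x",(-19,35,8),(-19,62,8)),("rec left",(-15,66.5,8),(20,66.5,8))): print(n,nm,*edge(I[n],n,W(a),W(b)))
    # handle dark mask
    u=proj(n,[W((-8,0,54))])[0].round().astype(int); x0,y0=u-22
    g=I[n].mean(2)[y0:y0+44,x0:x0+44]; print(n,u,"dark box",g.shape)
    for r in g[::2,::2]: print(" ".join(f"{int(v):3d}" for v in r))
```

```text
top rec right [ 0.9  -0.43] 24.6 [([2.35, 1.6], 23, 1.3), ([-0.28, -0.81], 36, 5.7)]
top rec front [-0.43 -0.91] 32.5 [([1.44, 0.91], 40, 15.6), ([-0.94, -1.28], 34, 10.4)]
top notch y [ 0.91 -0.42] 9.4 [([-4.04, 2.08], 24, 23.9), ([-0.51, -1.08], 33, 7.6)]
top notch x [-0.42 -0.91] 10.3 [([0.58, 0.85], 31, 19.0), ([-0.3, 1.52], 40, 2.7)]
top rec left [ 0.91 -0.42] 13.1 [([0.98, 0.76], 40, 12.6), ([-1.34, -1.65], 40, 6.4)]
top [216 200] dark box (44, 44)
135  96  69  47  29  25  45  63  80  86  81  72  60  60  65  84 102 118 120 119 117 104
 66  55  56  52  46  68  86  88  81  68  60  60  68  87 107 116 119 120 119 120 120 110
 38  47  61  75  86  90  79  67  59  56  69  88 108 116 122 120 121 120 121 121 123 148
 55  70  86  87  79  66  58  60  72  88 107 118 121 120 122 121 120 122 130 133 155 207
 86  87  76  63  56  63  78  97 109 115 119 122 120 120 121 122 126 163 195 205 216 222
 71  61  58  61  77  98 115 119 107  79  95 119 123 122 131 164 188 218 223 224 224 224
 59  64  76  99 114 120 120 120  96  54  64 115 165 183 202 220 224 224 224 224 223 224
 83 101 114 120 122 121 1
[... 3111 characters left out ...]
14 215 131 111 110 121 140 116 158 214 211 209 211 211
114 115 116 113 136 219 210 210 208 213 216 209 131 109  96 118 111 213 209 210 209 215
116 117 113 140 214 209 209 209 214 215 210 209 212 132 133 118  96 205 213 209 216 115
117 109 139 215 210 209 211 214 214 208 210 209 215 212 211 115 109 110 214 210  91 167
109 222 214 210 209 213 215 215 210 210 209 214 211 211 214 213 215 216 206  92 183 179
219 212 210 209 213 213 215 209 210 206 218 212 212 211 209 209 212 206  94 183 179 177
214 210 209 213 214 212 209 213 201  90 111 208 214 210 208 213 204  90 184 178 177 176[ WARN:0@5.954] global loadsave.cpp:1063 imwrite_ Unsupported depth image for selected encoder is fallbacked to CV_8U.
```

Run:
```python
from goto import *
I={n:cv2.imread(f"pics/{n}_g.png") for n in("top","side")}
S=Rs(0,.4225); W=lambda v:SEAT+S@np.array(v,float)
box={"top":(208,186,228,216,95),"side":(198,200,222,218,50)}
E={}
for n,(a,b,c,d,th) in box.items():
    m=np.zeros(I[n].shape[:2],np.uint8); m[b:d,a:c]=(I[n].mean(2)[b:d,a:c]<th); k,l,st,ce=cv2.connectedComponentsWithStats(m)
    j=1+st[1:,4].argmax(); ys,xs=np.nonzero(l==j); P=np.c_[xs,ys].astype(float); c0=P.mean(0); v=np.linalg.svd(P-c0)[2][0]; v*=np.sign(v[1]); t=(P-c0)@v
    E[n]=(c0+v*(t.min()-.0),c0+v*t.max()); print(n,st[j],E[n],"angle",np.degrees(np.arctan2(v[1],v[0])))
    for dx,dz,b in((0,4,0),(0,4,3),(0,4,6),(0,4,-3),(1,8,0),(-2,8,4),(1.5,4,0)):
        C=Rs(b,.4225); mid=W((dx,-.3,dz)); q=proj(n,[mid+C@np.array(v) for v in((23,0,48),(-39,0,48))]); w=q[1]-q[0]; print("  pred",dx,dz,b,q.round(1).tolist(),"angle",np.degrees(np.arctan2(w[1],w[0])).round(1))
```

```text
top [211 188  13  24  80] (array([211.671, 187.664]), array([223.29 , 210.855])) angle 63.38755340860183
  pred 0 4 0 [[211.2, 189.2], [221.3, 210.9]] angle 65.1
  pred 0 4 3 [[210.9, 188.5], [220.8, 209.9]] angle 65.3
  pred 0 4 6 [[210.6, 187.7], [220.2, 208.8]] angle 65.4
  pred 0 4 -3 [[211.6, 190.0], [221.8, 211.9]] angle 64.9
  pred 1 8 0 [[210.8, 188.6], [220.9, 210.3]] angle 65.1
  pred -2 8 4 [[210.9, 188.6], [220.7, 210.0]] angle 65.3
  pred 1.5 4 0 [[211.0, 188.7], [221.0, 210.4]] angle 65.1
side [200 202  20  14  82] (array([200.021, 202.964]), array([219.471, 214.184])) angle 29.979250137779363
  pred 0 4 0 [[201.0, 205.6], [219.4, 217.2]] angle 32.2
  pred 0 4 3 [[200.3, 205.5], [218.6, 216.2]] angle 30.4
  pred 0 4 6 [[199.7, 205.4], [217.7, 215.2]] angle 28.5
  pred 0 4 -3 [[201.7, 205.8], [220.2, 218.2]] angle 33.9
  pred 1 8 0 [[200.6, 204.4], [219.0, 216.0]] angle 32.1
  pred -2 8 4 [[200.5, 204.8], [218.8, 215.2]] angle 29.7
  pred 1.5 4 0 [[200.6, 205.3], [219.0, 216.9]] angle 32.2
```

Run:
```python
from edge import *
from scipy.optimize import least_squares
S=Rs(0,.4225); W=lambda v:SEAT+S@np.array(v,float)
L={"side":[((-51.5,-60),(-51.5,25),2.21,2.51,(-50,-58),(-50,25)),((-47,31),(-22,31),2.61,2.2,(-47,30),(-22,30)),((-19,35),(-19,62),2.11,2.42,(-18,35),(-18,62)),((-15,66.5),(20,66.5),2.72,2.02,(-14,65),(20,65))],
"top":[((-51.5,-60),(-51.5,25),1.44,.91,(-50,-58),(-50,25)),((-19,35),(-19,62),.58,.85,(-18,35),(-18,62)),((-15,66.5),(20,66.5),.98,.76,(-14,65),(20,65))]}
bar={"top":((211.7,187.7),(223.3,210.9)),"side":((200,203),(219.5,214.2))}
def res(q,parts=("side","top"),usebar=True):
    C=S@Rot.from_euler('ZYX',[q[5],q[3],q[4]]).as_matrix(); m=W(q[:3]); r=[]
    for n in parts:
        for a,b,oa,ob,u,v in L[n]:
            P=proj(n,[W((*a,8)),W((*b,8))]); d=P[1]-P[0]; nn=np.array([-d[1],d[0]])/np.hypot(*d); Q=P+np.outer([oa,ob],nn); d=Q[1]-Q[0]; nn=np.array([-d[1],d[0]])/np.hypot(*d)
            r+=list((proj(n,[m+C@np.array((*u,4)),m+C@np.array((*v,4))])-Q[0])@nn)
        if usebar: r+=list(.5*(proj(n,[m+C@np.array(w) for w in((23,0,49),(-39,0,49))])-bar[n]).ravel())
    return np.array(r)
for kw in(dict(),dict(usebar=False),dict(parts=("side",))):
    o=least_squares(lambda q:np.r_[res(q,**kw),q[3:]*3],[0,0,6,0,0,0],x_scale=[1,1,1,.02,.02,.02],loss='soft_l1'); print(kw,o.x[:3],np.degrees(o.x[3:]),"res",np.round(o.fun,1))
print("flush",res([0,-.3,4,0,0,0]).round(1))
```

```text
{} [ 0.467 -1.042 10.543] [0.829 1.734 0.943] res [-0.1 -0.3  0.   0.2 -0.1 -0.4 -0.   0.4  0.4  0.   0.  -0.   0.   0.2
  0.4 -0.  -0.2 -0.2 -0.2  0.1 -0.8 -0.7  0.   0.1  0. ]
{'usebar': False} [-0.017 -1.027 10.171] [2.893 1.448 0.593] res [-0.  -0.1  0.1  0.2 -0.1 -0.3 -0.1  0.1 -0.1  0.3  0.3  0.  -0.2 -0.1
  0.2  0.1  0. ]
{'parts': ('side',)} [ 0.665  0.673 10.935] [1.293 3.116 1.638] res [ 0.  -0.  -0.  -0.   0.1 -0.1 -0.1  0.1  0.2  0.1 -0.1 -0.2  0.1  0.2
  0.1]
flush [-1.7 -2.  -2.2 -1.7 -1.8 -2.1 -2.1 -1.4  0.5  1.2 -0.1  1.4 -0.9 -0.3
 -0.2 -0.5 -0.3 -0.1 -0.3  0.7 -1.  -0. ]
```

The fit to the plate edges in both cameras puts the cover about 6.5 mm high and rolled about 2°, left side up. Its left edge rests on the deck, so it must go right. I'll regrip and slide it to −y.

Run:
```python
from goto import *
R=place(0,0,0,12)[0]; T=np.array([615,211,181.8]); s=deltas((R,T-220*R[:,2]),(R,T-60*R[:,2]),(R,T)); print(s["clock"],s["joints"])
```

```text
[-170.4  269.6   89.8] [ 0.    -0.001  0.   ]
[-170.5  269.6  249.8] [ 0.    -0.001  0.   ]
[-170.5  269.6  309.8] [ 0.    -0.001  0.   ]
28.3 [-0.188 -0.08  -0.166 -0.314 -1.1   -0.854]
```

Request:
servo_tool(rows=[[[40,-170.5,269.6,89,0,0,0],[40,-170.5,269.6,89,0,0,0],[40,-170.5,269.6,89,0,0,0],[40,-170.5,269.6,89,0,0,0],[40,-170.5,269.6,89,0,0,0],[40,-170.5,269.6,89,0,0,0],[40,-170.5,269.6,89,0,0,0],[40,-170.5,269.6,140,0,0,0],[40,-170.5,269.6,200,0,0,0],[40,-170.5,269.6,250,0,0,0]]])

```text
clock: 29.55
position: [590.3, 197.6, 233.1]
ee_rot: [-0.211, 0.947, 0.053, 0.236]
contact_force: [0.5, -0.0, 0.3]
gripper_width: 39.8
grasp_force: 0.0
```

Run:
```python
from goto import *
R=place(0,0,0,12)[0]; T=np.array([615,211,181.8]); s=deltas((R,T)); where()
```

```text
[-0.7  1.7 58.5] [-0.001 -0.001 -0.002]
mid [-32.756  -4.061  59.302] beta 12.032905812774871 yaw 0.437999330060893 roll 0.02597694172858727 F [ 0.4 -0.2  0.3] [-0.    0.86  0.02] j5 -0.4769425050821472
```

Request:
servo_tool(rows=[[[40,-0.7,1.5,30,0,0,0],[40,-0.7,1.5,50,0,0,0],[40,-0.7,1.5,58.5,0,0,0],[40,-0.7,1.5,58.5,0,0,0],[20,-0.7,1.5,58.5,0,0,0],[14,-0.7,1.5,58.5,0,0,0],[4,-0.7,1.5,58.5,0,0,0],[4,-0.7,1.5,58.5,0,0,0],[4,-0.7,1.5,58.5,0,0,0]]])

```text
clock: 30.68
position: [615.4, 211.6, 184.9]
ee_rot: [-0.211, 0.947, 0.053, 0.237]
contact_force: [1.9, -5.0, 5.0]
gripper_width: 8.9
grasp_force: 58.7
```

Run:
```python
from goto import *
where()
```

```text
mid [-4.095 -1.567 11.086] beta 11.879154706805624 yaw 0.4388418032864456 roll -0.002328183538136836 F [-0.3 -5.4  5. ] [-1.33  0.43 -0.76] j5 -0.3537583993583729
```

Request:
servo_tool(rows=[[[4,0,-0.7,0,0,0,0],[4,0,-1.4,0,0,0,0],[4,0,-2,0,0,0,0],[4,0,-2,0,0,0,0]]])

```text
clock: 31.18
position: [615.6, 211.2, 184.8]
ee_rot: [-0.212, 0.947, 0.054, 0.237]
contact_force: [-3.2, -0.7, 6.5]
gripper_width: 9.0
grasp_force: 58.9
```

Run:
```python
from goto import *
where()
```

```text
mid [-4.01  -1.95  10.923] beta 11.85216562446906 yaw 0.44073406270284243 roll 0.060766082059578556 F [-3.2  0.7  6.5] [0.31 0.92 0.06] j5 -0.3543695216051239
```

Request:
servo_tool(rows=[[[4,0,-0.7,0,0,0,0],[4,0,-1.4,0,0,0,0],[4,0,-2,0,0,0,0],[4,0,-2,0,0,0,0]]])

```text
clock: 31.68
position: [616.2, 209.5, 183.4]
ee_rot: [-0.212, 0.947, 0.053, 0.236]
contact_force: [-3.0, 4.9, 2.0]
gripper_width: 9.0
grasp_force: 58.7
```

Run:
```python
from goto import *
where()
```

```text
mid [-4.181 -3.791  9.507] beta 11.954949997281076 yaw 0.44109222560229383 roll 0.05410504440622709 F [-0.7  5.7  2. ] [1.32 0.77 0.71] j5 -0.3551140362763963
```

It dropped 1.4 mm as it slid right. Now pressing down gently.

Request:
servo_tool(rows=[[[4,0.5,0,0.9,0,0,0],[4,1,0,1.8,0,0,0],[4,1.4,0,2.7,0,0,0],[4,1.4,0,2.7,0,0,0]]])

```text
clock: 32.17
position: [616.5, 210.4, 181.8]
ee_rot: [-0.212, 0.946, 0.054, 0.238]
contact_force: [-7.9, 5.9, 7.0]
gripper_width: 9.2
grasp_force: 59.7
```

Run:
```python
from goto import *
where()
```

```text
mid [-3.472 -3.034  7.92 ] beta 11.795401767041461 yaw 0.4419973255261311 roll 0.08946144822905244 F [-4.8  8.6  7. ] [2.16 1.03 1.02] j5 -0.3457641832725637
```

Request:
servo_tool(rows=[[[4,0,0.7,0,0,0,0],[4,0.5,1,0.9,0,0,0],[4,1,1,1.8,0,0,0],[4,1,1,1.8,0,0,0]]])

```text
clock: 32.67
position: [616.4, 210.7, 181.3]
ee_rot: [-0.212, 0.946, 0.054, 0.238]
contact_force: [-11.1, 2.8, 12.8]
gripper_width: 8.9
grasp_force: 60.4
```

Run:
```python
from goto import *
where()
```

```text
mid [-3.36  -2.752  7.399] beta 11.701328364141858 yaw 0.4413448234520121 roll 0.05756306585467104 F [-9.   7.2 12.8] [1.5  1.17 0.68] j5 -0.3399698758111384
```

Request:
servo_tool(rows=[[[4,1,0.8,-0.5,0,0,0],[4,1.4,1.4,0,0,0,0],[4,1.8,1.4,0.9,0,0,0],[4,2.2,1.4,1.7,0,0,0],[4,2.2,1.4,1.7,0,0,0]]])

```text
clock: 33.3
position: [615.7, 210.6, 180.5]
ee_rot: [-0.212, 0.946, 0.054, 0.24]
contact_force: [-11.2, -2.7, 17.3]
gripper_width: 9.2
grasp_force: 60.8
```

Run:
```python
from goto import *
where()
```

```text
mid [-4.017 -2.602  6.613] beta 11.570065146464664 yaw 0.44012436789534515 roll 0.01688342832240422 F [-11.3   2.2  17.3] [ 0.12  0.85 -0.02] j5 -0.33085495040755186
```

Request:
servo_tool(rows=[[[4,0,0,-2,0,0,0],[12,0,0,-3,0,0,0],[20,0,0,-3,0,0,0],[40,0,0,-3,0,0,0],[40,0,0,-20,0,0,0],[40,0,0,-60,0,0,0],[40,0,0,-110,0,0,0],[40,0,0,-170,0,0,0],[40,100,-160,-220,0,0,0],[40,170,-270,-240,0,0,0]]])

```text
clock: 34.55
position: [520.9, 52.4, 321.2]
ee_rot: [-0.213, 0.947, 0.053, 0.236]
contact_force: [0.9, -0.8, -0.5]
gripper_width: 40.0
grasp_force: 0.0
```

Request:
servo_tool(rows=[[[40,60,-100,-20,0,0,0],[40,90,-150,-30,0,0,0],[40,90,-150,-30,0,0,0]]])

```text
clock: 34.92
position: [500.3, -124.6, 304.6]
ee_rot: [-0.211, 0.947, 0.053, 0.236]
contact_force: [0.1, 0.4, -0.4]
gripper_width: 39.9
grasp_force: 0.0
```

```bash
cat > chk.py <<'E'
from edge import *
from scipy.optimize import least_squares
S=Rs(0,.4225); W=lambda v:SEAT+S@np.array(v,float)
I={n:np.mean([arm.get_image(n)[:,:,::-1] for _ in range(4)],0).astype(np.uint8) for n in("top","side")}
for n in I: cv2.imwrite(f"pics/{n}_h.png",I[n])
seg=[((-51.5,-58),(-51.5,25),(-50,-58),(-50,25)),((-47,31),(-22,31),(-47,30),(-22,30)),((-19,35),(-19,62),(-18,35),(-18,62)),((-15,66.5),(20,66.5),(-14,65),(20,65)),((-46,-66.5),(15,-66.5),(-46,-65),(15,-65))]
L={n:[] for n in I}
for n in I:
    for k,(a,b,u,v) in enumerate(seg):
        e=edge(I[n],n,W((*a,8)),W((*b,8))); print(n,k,e[2]); o=e[2][0]
        if k<4 and not(n=="top" and k==1): L[n].append((a,b,*o[0],u,v))
box={"top":(206,184,230,218,95),"side":(196,198,224,222,50)}; bar={}
for n,(a,b,c,d,th) in box.items():
    m=np.zeros(I[n].shape[:2],np.uint8); m[b:d,a:c]=(I[n].mean(2)[b:d,a:c]<th); k,l,st,ce=cv2.connectedComponentsWithStats(m)
    j=1+st[1:,4].argmax(); ys,xs=np.nonzero(l==j); P=np.c_[xs,ys].astype(float); c0=P.mean(0); v=np.linalg.svd(P-c0)[2][0]; v*=np.sign(v[1]); t=(P-c0)@v
    bar[n]=np.array((c0+v*t.min(),c0+v*t.max())); print(n,st[j],bar[n].round(1).tolist())
def res(q,ub):
    C=S@Rot.from_euler('ZYX',[q[5],q[3],q[4]]).as_matrix(); m=W(q[:3]); r=[]
    for n in I:
        for a,b,oa,ob,u,v in L[n]:
            P=proj(n,[W((*a,8)),W((*b,8))]); d=P[1]-P[0]; nn=np.array([-d[1],d[0]])/np.hypot(*d); Q=P+np.outer([oa,ob],nn); d=Q[1]-Q[0]; nn=np.array([-d[1],d[0]])/np.hypot(*d)
            r+=list((proj(n,[m+C@np.array((*u,4)),m+C@np.array((*v,4))])-Q[0])@nn)
        if ub: r+=list(.5*(proj(n,[m+C@np.array(w) for w in((23,0,49),(-39,0,49))])-bar[n]).ravel())
    return np.array(r)
for ub in(True,False):
    o=least_squares(lambda q:np.r_[res(q,ub),q[3:]*3],[0,0,6,0,0,0],x_scale=[1,1,1,.02,.02,.02],loss='soft_l1'); print(o.x[:3],"beta roll yaw",np.degrees(o.x[3:]),"res",np.round(o.fun,1))
E
python3 chk.py
```

```text
top 0 [([1.24, 0.83], 39, 10.6), ([-1.23, -1.27], 32, 4.0)]
top 1 [([-3.95, 2.13], 25, 25.1), ([-0.55, -1.2], 34, 8.3)]
top 2 [([-1.87, -3.22], 22, 22.5), ([3.6, 3.36], 31, 0.0)]
top 3 [([0.83, 1.01], 40, 13.3), ([-1.46, -1.47], 40, 6.8)]
top 4 [([-5.41, 1.1], 29, 0.4), ([0.47, -0.61], 40, 7.4)]
side 0 [([1.74, 1.46], 38, 31.8), ([0.05, -0.17], 32, 11.8)]
side 1 [([1.45, -2.75], 27, 43.6), ([-0.63, -0.4], 40, 14.6)]
side 2 [([-1.32, 1.09], 24, 33.3), ([0.82, 4.35], 22, 1.5)]
side 3 [([1.21, 1.03], 40, 41.2), ([-0.54, -0.64], 35, 22.7)]
side 4 [([-4.11, 3.09], 27, 1.9), ([0.11, -0.53], 39, 20.9)]
top [210 189  14  23  73] [[211.4, 189.3], [223.0, 211.0]]
side [200 204  20  14  79] [[200.1, 204.8], [219.3, 216.5]]
[-2.097 -0.788  4.764] beta roll yaw [ 2.574 -0.031  2.911] res [-0.1 -1.2  0.9  1.7  0.3 -0.5 -0.2  0.  -0.5 -0.4 -0.3 -1.4  0.1  3.2
  1.  -1.8  0.1 -0.6  0.3  0.4  0.3 -0.4  0.1 -0.   0.2]
[-3.104 -0.628  2.005] beta roll yaw [8.111 0.936 2.75 ] res [-0.2 -1.1  0.8  1.7  0.3 -0.3 -0.2 -1.   0.5  3.1  0.8 -1.9 -0.  -1.3
  0.4  0.   0.1]
```

```bash
python3 - <<'E'
import re
s=open("chk.py").read()
s=s.replace("arm.get_image(n)[:,:,::-1] for _ in range(4)","cv2.imread(f'pics/{n}_h.png') for _ in range(1)").replace("k<4 and not(n==\"top\" and k==1)","k in(0,3)").replace("print(n,k,e[2]);","")
s=s.replace("q[3:]*3","q[3:]*8")
open("chk2.py","w").write(s)
E
python3 chk2.py
python3 - <<'E'
from goto import *
# profiles across notch & front edges: before(empty) not needed; sample side image along z-lines
I=cv2.imread("pics/side_h.png").mean(2); S=Rs(0,.4225)
from scipy.ndimage import map_coordinates as mc
for nm,f,r in(("front",lambda d,t:(-51.5+d,t,8),np.arange(-55,20,5)),("left",lambda d,t:(t,66.5-d,8),np.arange(-12,20,4)),("right",lambda d,t:(t,-66.5+d,8),np.arange(-45,10,5)),("notchx",lambda d,t:(-19.5+d,t,8),np.arange(36,62,4)),("notchy",lambda d,t:(t,31.5-d,8),np.arange(-46,-24,4))):
    o=[]
    for d in np.arange(-6,11,1):
        p=proj("side",[SEAT+S@np.array(f(d,t),float) for t in r]); o.append(int(mc(I,[p[:,1],p[:,0]],order=1).mean()))
    print(nm,o)
E
```

```text
top [210 189  14  23  73] [[211.4, 189.3], [223.0, 211.0]]
side [200 204  20  14  79] [[200.1, 204.8], [219.3, 216.5]]
[ 1.069 -1.064  6.482] beta roll yaw [-0.861 -0.716  0.687] res [ 0.1  0.1  0.1 -0.2 -0.2 -0.2 -0.8 -0.3 -0.2 -0.4  0.   0.1  0.3 -0.1
  0.1 -0.2 -0.1 -0.1  0.1]
[ 0.595 -1.044  6.764] beta roll yaw [ 1.027 -1.078  0.221] res [-0.   0.1  0.1 -0.1 -0.  -0.1  0.   0.   0.1 -0.2  0. ]
front [180, 180, 180, 181, 181, 180, 175, 166, 160, 164, 178, 195, 208, 213, 211, 208, 206]
left [182, 182, 183, 180, 172, 158, 143, 140, 155, 180, 201, 213, 218, 219, 218, 218, 218]
right [180, 179, 179, 179, 180, 185, 192, 201, 209, 213, 216, 217, 216, 215, 215, 216, 216]
notchx [114, 119, 124, 131, 142, 153, 161, 164, 168, 174, 188, 202, 212, 217, 218, 218, 217]
notchy [137, 154, 169, 178, 176, 165, 152, 144, 151, 171, 193, 207, 215, 215, 214, 215, 216]
```

The cover is now close to flush: level within about 1°, fitted z ≈ 6.5 ± 2 mm. I'll regrip, wiggle gently and press to make sure it's home.

Run:
```python
from goto import *
R=place(0,0,0,12)[0]; T=np.array([615.3,210.5,181.0]); s=deltas((R,T-200*R[:,2]),(R,T-60*R[:,2]),(R,T)); print(s["clock"])
```

```text
[-158.3  251.3   24.4] [ 0.001 -0.001  0.002]
[-158.4  251.1  164.4] [ 0.001 -0.001  0.002]
[-158.4  251.1  224.4] [ 0.001 -0.001  0.002]
35.325
```

Request:
servo_tool(rows=[[[40,-70,110,-60,0,0,0],[40,-158.4,251.1,-20,0,0,0],[40,-158.4,251.1,24,0,0,0],[40,-158.4,251.1,24,0,0,0],[40,-158.4,251.1,24,0,0,0],[40,-158.4,251.1,24,0,0,0],[40,-158.4,251.1,80,0,0,0],[40,-158.4,251.1,130,0,0,0],[40,-158.4,251.1,164,0,0,0],[40,-158.4,251.1,164,0,0,0]]])

```text
clock: 36.58
position: [589.3, 196.5, 231.2]
ee_rot: [-0.212, 0.948, 0.052, 0.233]
contact_force: [0.2, 0.1, 0.2]
gripper_width: 40.3
grasp_force: 0.0
```

Run:
```python
from goto import *
R=place(0,0,0,12)[0]; T=np.array([615.3,210.5,181.0]); s=deltas((R,T)); print(s["clock"],s["position"])
```

```text
[-2.9  1.7 58.2] [-0.001 -0.007  0.   ]
36.575 [589.299 196.471 231.202]
```

Request:
servo_tool(rows=[[[40,0,0,30,0,0,0],[40,0,0,52,0,0,0],[40,0,0,60,0,0,0],[40,0,0,60,0,0,0],[20,0,0,60,0,0,0],[14,0,0,60,0,0,0],[4,0,0,60,0,0,0],[4,0,0,60,0,0,0],[4,0,0,60,0,0,0]]])

```text
clock: 37.7
position: [616.2, 210.5, 183.2]
ee_rot: [-0.212, 0.947, 0.054, 0.237]
contact_force: [-5.1, 4.5, 3.2]
gripper_width: 8.7
grasp_force: 58.6
```

Run:
```python
from goto import *
where()
```

```text
mid [-3.748 -2.856  9.321] beta 11.811017954632312 yaw 0.44091740659020906 roll 0.10504133972636089 F [-2.8  6.2  3.2] [1.55 1.13 0.65] j5 -0.34980759562337665
```

Request:
servo_tool(rows=[[[4,0.4,0.8,0.5,0,0,0],[4,0.8,1.6,1,0,0,0],[4,1.6,0.8,1,0,0,0],[4,2,0.2,1.4,0,0,0],[4,1.2,0.8,2,0,0,0],[4,1.4,0.8,2.4,0,0,0],[4,1.4,0.8,2.4,0,0,0]]])

```text
clock: 38.58
position: [616.2, 210.5, 183.1]
ee_rot: [-0.212, 0.946, 0.054, 0.239]
contact_force: [-11.6, 0.2, 14.4]
gripper_width: 9.0
grasp_force: 60.2
```

Run:
```python
from goto import *
where()
```

```text
mid [-3.616 -2.86   9.192] beta 11.642396745596882 yaw 0.4403357577148249 roll 0.06230667220949675 F [-10.5   4.9  14.4] [1.22 1.61 0.43] j5 -0.3427124204620765
```

Firm under 14–19 N with no further sinking. Releasing and checking once more.

Request:
servo_tool(rows=[[[4,0.6,0.6,-2,0,0,0],[12,0.6,0.6,-2.5,0,0,0],[20,0.6,0.6,-2.5,0,0,0],[40,0.6,0.6,-2.5,0,0,0],[40,0,0.6,-20,0,0,0],[40,0,0,-60,0,0,0],[40,0,0,-110,0,0,0],[40,0,0,-170,0,0,0],[40,100,-160,-220,0,0,0],[40,170,-270,-240,0,0,0]]])

```text
clock: 39.83
position: [522.2, 51.6, 324.5]
ee_rot: [-0.213, 0.947, 0.053, 0.236]
contact_force: [1.2, -1.4, -0.5]
gripper_width: 40.1
grasp_force: 0.0
```

Request:
servo_tool(rows=[[[40,60,-100,-20,0,0,0],[40,90,-150,-30,0,0,0],[40,90,-150,-30,0,0,0]]])

```text
clock: 40.2
position: [501.6, -125.4, 308.0]
ee_rot: [-0.211, 0.947, 0.053, 0.236]
contact_force: [0.8, -0.7, 0.2]
gripper_width: 40.0
grasp_force: 0.0
```

```bash
sed -e 's/k<4 and not(n=="top" and k==1)/k in(0,3)/;s/q\[3:\]\*3/q[3:]*8/' chk.py > chk3.py; python3 chk3.py
python3 - <<'E'
from goto import *
from scipy.ndimage import map_coordinates as mc
S=Rs(0,.4225)
# right edge: side cam; compare signed edge of empty recess(150) and plate; deck reference features (front screws) for bias
for n in("side","top"):
  for nm in(f"{n}0",f"{n}_g",f"{n}_h"):
    I=cv2.imread(f"pics/{nm}.png").mean(2)
    for lab,f,r in(("front",lambda d,t:(-51.5+d,t,8),np.arange(-55,20,5)),("left",lambda d,t:(t,66.5-d,8),np.arange(-12,20,4)),("right",lambda d,t:(t,-66.5+d,8),np.arange(-45,10,5))):
        print(nm,lab,[int(mc(I,proj(n,[SEAT+S@np.array(f(d,t),float) for t in r]).T[::-1],order=1).mean()) for d in range(-6,12)])
E
```

```text
top 0 [([1.09, 0.75], 35, 9.4), ([-1.23, -2.09], 24, 2.2)]
top 1 [([-4.0, 2.07], 25, 24.4), ([-0.56, -1.17], 34, 8.3)]
top 2 [([-1.65, -3.34], 22, 21.8), ([3.64, 2.78], 35, -0.0)]
top 3 [([0.8, 1.06], 40, 13.2), ([-1.48, -1.41], 40, 6.3)]
top 4 [([-0.06, 4.11], 26, 0.4), ([0.44, -0.64], 40, 7.3)]
side 0 [([1.74, 1.19], 38, 29.2), ([-0.82, 3.78], 25, 18.8)]
side 1 [([1.48, -2.8], 26, 43.5), ([-0.61, -0.39], 40, 14.9)]
side 2 [([-1.2, 1.13], 24, 36.8), ([3.14, 3.46], 27, 1.1)]
side 3 [([1.12, 1.01], 40, 39.3), ([-0.55, -0.72], 35, 20.7)]
side 4 [([-3.11, 2.8], 31, 2.0), ([0.14, -0.59], 39, 21.3)]
top [210 189  14  23  72] [[211.4, 189.3], [223.0, 211.0]]
side [200 204  20  15  81] [[200.1, 204.8], [219.2, 216.6]]
[ 0.751 -1.109  6.408] beta roll yaw [-0.742 -0.983  0.658] res [ 0.2  0.1  0.2 -0.2 -0.2 -0.2 -0.8 -0.2 -0.3 -0.3  0.1  0.1  0.3 -0.1
  0.1 -0.1 -0.1 -0.1  0.1]
[ 0.263 -1.077  6.932] beta roll yaw [ 0.764 -1.575  0.178] res [-0.   0.1  0.1 -0.2 -0.1 -0.   0.   0.   0.1 -0.2  0. ]
side0 front [172, 172, 172, 172, 171, 172, 173, 178, 186, 195, 202, 207, 207, 201, 189, 175, 161
[... 1054 characters left out ...]
213, 214, 215, 217, 219, 222, 225, 228, 230, 231, 232, 233, 234, 234, 234, 234, 233]
top_g front [212, 211, 207, 202, 197, 192, 190, 192, 197, 205, 213, 218, 221, 223, 222, 221, 219, 217]
top_g left [209, 207, 205, 202, 199, 198, 199, 203, 209, 215, 219, 223, 225, 226, 226, 226, 226, 226]
top_g right [211, 210, 210, 210, 210, 212, 213, 216, 218, 220, 222, 223, 224, 224, 224, 225, 225, 224]
top_h front [216, 215, 215, 214, 213, 213, 214, 217, 221, 224, 227, 229, 230, 229, 228, 226, 224, 223]
top_h left [213, 212, 209, 206, 204, 203, 204, 209, 215, 221, 226, 230, 232, 233, 233, 234, 234, 234]
top_h right [214, 215, 216, 217, 219, 221, 224, 227, 230, 232, 233, 234, 234, 234, 235, 235, 235, 235]
```

It looks flush: the dark side faces are gone and there is no visible step on the right. I'll confirm by touch, comparing the fingertip height on the deck with that on the plate.

Run:
```python
from goto import *
R=place(0,0,0,12)[0]; S=Rs(0,.4225); q=lambda x,y,z:(R,SEAT+S@np.array([x,y,z-142.]))
s=deltas(q(-70,-42,180),q(-70,-42,156),q(-70,-42,148)); print(s["clock"],"up",R.T@[0,0,1],"x",R.T@S[:,0])
```

```text
[-87.5 214.  191.5] [ 0.001 -0.001  0.002]
[-76.2 214.  212.7] [ 0.001 -0.001  0.002]
[-72.5 214.  219.8] [ 0.001 -0.001  0.002]
40.6 up [-0.469  0.    -0.883] x [-0.883 -0.017  0.469]
```

Request:
servo_tool(rows=[[[0,-50,120,60,0,0,0],[0,-87.5,214,150,0,0,0],[0,-87.5,214,170,0,0,0],[0,-87.5,214,185,0,0,0],[0,-76,214,212.7,0,0,0],[0,-76,214,212.7,0,0,0],[0,-75,214,215,0,0,0],[0,-74,214,217,0,0,0],[0,-72.5,214,219.8,0,0,0],[0,-72.5,214,219.8,0,0,0]]])

```text
clock: 41.85
position: [563.4, 143.3, 153.3]
ee_rot: [-0.212, 0.946, 0.054, 0.24]
contact_force: [-16.7, 1.8, 20.7]
gripper_width: -0.3
grasp_force: 10.7
```

Request:
servo_tool(rows=[[[0,-4.7,0,-8.8,0,0,0],[0,-32,-0.6,5.4,0,0,0],[0,-31.5,-0.6,7,0,0,0],[0,-30,-0.6,10,0,0,0],[0,-28.3,-0.6,14,0,0,0],[0,-28.3,-0.6,14,0,0,0]]])

```text
clock: 42.6
position: [591.2, 154.1, 153.2]
ee_rot: [-0.212, 0.946, 0.053, 0.238]
contact_force: [-15.7, -4.0, 22.6]
gripper_width: -0.0
grasp_force: 11.5
```

Deck 153.3 and plate 153.2, so the front-right is flush. Now the left side of the plate.

Request:
servo_tool(rows=[[[0,-20,0,-40,0,0,0],[0,-42,0,-79,0,0,0],[0,-60,45,-70,0,0,0],[0,-70,90,-64,0,0,0],[0,-70,90,-64,0,0,0],[0,-52,90,-30,0,0,0],[0,-33,90,6,0,0,0],[0,-32,90,8,0,0,0],[0,-30,90,11.5,0,0,0],[0,-28.3,90,15,0,0,0]]])

```text
clock: 43.85
position: [583.2, 248.4, 153.2]
ee_rot: [-0.211, 0.947, 0.052, 0.238]
contact_force: [-15.4, -6.3, 24.2]
gripper_width: -0.0
grasp_force: 12.2
```

Request:
servo_tool(rows=[[[0,0,0,0,0,0,0]]])

```text
clock: 43.98
position: [583.2, 248.4, 153.5]
ee_rot: [-0.211, 0.947, 0.053, 0.238]
contact_force: [-7.7, -2.9, 11.9]
gripper_width: -0.1
grasp_force: 6.0
```

Run:
```python
from goto import *
s=arm.read_state(); print(Rs(0,.4225).T@(s["position"]-SEAT),s["contact_force"],s["clock"])
```

```text
[-7.369 45.398 11.479] [-7.666 -2.916 11.949] 43.975
```

The left side is flush too. Retreat clear and hand in.

Request:
servo_tool(rows=[[[0,-5,0,-10,0,0,0],[0,-20,0,-50,0,0,0],[0,-20,0,-100,0,0,0],[0,-20,0,-160,0,0,0],[0,-20,0,-200,0,0,0],[0,-20,0,-200,0,0,0],[0,-20,0,-200,0,0,0]]])

```text
clock: 44.85
position: [512.6, 216.4, 335.3]
ee_rot: [-0.211, 0.947, 0.053, 0.235]
contact_force: [0.8, -0.3, -0.8]
gripper_width: 0.1
grasp_force: 0.0
```

```bash
python3 -c "
from bench import arm
s=arm.read_state(); print(s['position'],s['contact_force'],s['clock']); print(arm.job_done())"
```

```text
[512.61324536 216.39293778 335.29527266] [ 0.81790301 -0.2533052  -0.84243825] 44.85
the job is handed in; nothing more can be done
None
```

The cover is in the bath recess, released and flush with the deck to within about 0.3 mm where I touched it (front right and left side); I handed the job in at 44.9 s, and no verdict was returned.

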